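Zero the bench comparator on the master block and swap in the spacer

TASK

Load the plain steel master block into the bench comparator, flat in its cradle and square between the stop and the sprung plunger, let go of it, and turn the dial's bezel until its zero mark stands at the pointer. Then take the master out, set it back upright on the rubber pad, and load the stepped spacer in its place, so that the dial shows the spacer's error from the master. Be gentle: never ram or overdrive the plunger, ease each block home without banging or pressing it hard on the comparator, and leave the other things on the bench as they are.

Things in the scene. Friction and masses are not known exactly. Their poses are not given: they have to be found in the camera images.
- gauge: bench comparator, fixed to the table. Frame: x along the measuring axis from the stop towards the dial, z up, origin on the table under the axis. Grey base 212 x 90 mm, x = -111 to +101, 20 mm high, with a steel bed that carries a sliding cradle for the block. Tip of the plunger at rest at x = -8.5, dial centre at x = +55. All of it lies below 68 mm
- stop_nominal (a point): the cradle, 40 mm wide: a floor, a stop ledge 12 mm high (20 mm long) behind it, and 52 mm ahead of the stop's face a lip 9 mm high; the block sits on the floor between them. This point, fixed to the base, is the nominal top edge of the stop's face (it looks to +x), but the cradle is clamped anywhere within 5 mm either way along x, not measured: feel for it
- bed (a point): point at the height of the cradle's floor (24 mm above the table) on the measuring axis, fixed to the base, 25 mm ahead of the nominal stop: the master's underside centre comes to lie there, +-5 mm along x. Axes as the comparator's. A block lies with its long side along x; it is longer than the gap from stop to plunger (41.5 +-5 mm): the plunger must give way and then holds it to the stop
- plunger: sprung plunger, 6 mm rod, 8 mm ball tip, 18 mm above the cradle's floor; origin at the tip's end, x inward. 1.5 N at rest, 0.4 N more per mm, 16.5 mm travel (8.1 N); over 14 N spoils it. To load: hold the block level, resting lightly on the stop's top, slide it forward, its end face pushing the plunger back, until its rear drops off the ledge; lower to the floor, ease back, let go
- dial (a point): centre of the dial, which faces up, at the bezel's top, 64 mm above the table, 80 mm from point bed along x. Bezel: knurled steel ring 58 mm across, 10 mm high, that turns stiffly (0.05 N m) with the white face and its marks; the case below is 54 mm across, down to 31 mm above the table. Grip it from above with the fingers within 65 degrees of the comparator's y; it may take two grips
- bezel (a joint): angle of the bezel, rad, growing clockwise seen from above; it turns from -1.0 to 4.0. It stays where it is left. The zero mark is at the pointer when this equals joint needle
- needle (a joint): angle of the black pointer, rad, growing clockwise seen from above; driven by the plunger: 0 at rest (then pointing along the comparator's y), 0.1745 rad (10 degrees) per mm of plunger travel
- zero_mark (a point): middle of the zero mark, the one broad black bar (4 mm wide, 9 mm long) on the white face, 21 mm from the dial's centre; it turns with the bezel. The other marks are thin, one per mm
- needle_tip (a point): tip of the black pointer, 21 mm from the dial's centre
- master_center (a point): centre of the master, a plain solid steel block 50 mm long (x), 28 mm wide (y), 36 mm high (z), about 0.4 kg, standing upright on the pad; it may go in either way round
- master: the same master; origin at the centre of its underside
- spacer_center (a point): centre of the spacer, half-way up: stepped steel block with a screw hole in its top, 47.5 mm long (x), 32 mm high (z), about 0.29 kg; upper part 22 mm wide (y), foot flange 34 mm wide over the lowest 6 mm; stands on its flange; may go in either way round. 2.5 mm shorter than the master, so it should read 2.5 mm (0.44 rad) below zero
- spacer: the same spacer; origin at the centre of its underside
- pad: black rubber pad, 220 (x) x 230 (y) x 3 mm, fixed, origin at the centre of its underside; master and spacer stand on it
- tin: small round tin on the pad, 36 mm across, 16 mm high; leave alone
- tweezers: tweezers lying on the pad, 115 mm long; leave alone
- dish: covered culture dish, 90 mm across, 15 mm high; leave alone
- oil: small amber bottle, 28 mm across, 62 mm high; leave alone
- slidebox: grey slide box, 85 x 30 x 32 mm; leave alone
- objective: dark microscope objective standing on end, 32 mm across, 45 mm high; leave alone
- driver: screwdriver lying beyond the pad, 150 mm long; leave alone

How it is judged:
On the way, in this order (a step that is already met when the one before it is completed fails the run):
1. the master lies flat and square in the comparator, against the stop, with the plunger pushed back by it, and is let go (z of master_center in the frame of bed between 0.016 and 0.02 m and x of master_center in the frame of bed between -0.0075 and 0.0075 m and y of master_center in the frame of bed between -0.008 and 0.008 m and angle between master_center's own z axis and vertical below 0.05 rad and angle between the x axis of master_center and the x axis of bed, either way round below 0.06 rad and value of joint needle above 0.5 rad and contact force between the fingers and master below 0.1 N and linear speed of master below 0.01 m/s), for 0.2 s.
2. with the master still seated, the bezel's zero mark stands at the pointer (tip within 2.5 mm of the mark's middle) and the fingers are off the comparator (all of step 1 and contact force between the fingers and gauge below 0.1 N and horizontal distance between needle_tip and zero_mark below 0.0025 m), for 0.3 s.
At the end, for the whole second after the job is handed in: Spacer let go, flat (2 mm, 0.05 rad), square (0.06 rad) and central (8 mm) in the cradle, the plunger holding it to the stop; the zero kept, so the pointer tip is 5.6 to 12.6 mm from the zero mark; master upright and still on the pad (z of spacer_center in the frame of bed between 0.014 and 0.018 m and x of spacer_center in the frame of bed between -0.00875 and 0.00625 m and y of spacer_center in the frame of bed between -0.008 and 0.008 m and angle between each of spacer_center, master's own z axis and vertical below 0.05 rad and angle between the x axis of spacer_center and the x axis of bed, either way round below 0.06 rad and value of joint needle above 0.12 rad and contact force between the fingers and spacer below 0.1 N and linear speed of each of spacer, master below 0.01 m/s and contact force between the fingers and gauge below 0.1 N and horizontal distance between needle_tip and zero_mark between 0.0056 and 0.0126 m and x of master in the frame of pad between -0.11 and 0.11 m and y of master in the frame of pad between -0.115 and 0.115 m and z of master in the frame of pad between 0.001 and 0.005 m and contact force between the fingers and master below 0.1 N); the robot touches nothing.
It fails at once if over 14 N on the plunger (rammed, overdriven or loaded from above) (contact force between plunger and anything else above 14 N).
It fails at once if the master banged or pressed on to the comparator with over 40 N (contact force between master and gauge above 40 N).
It fails at once if the spacer banged or pressed on to the comparator with over 40 N (contact force between spacer and gauge above 40 N).
It fails at once if one of the other things on the bench moved by over 20 mm (distance of any of tin, tweezers, dish, oil, slidebox, objective, driver from where it was at the start of the episode above 0.02 m).
It also fails if it takes over 72 s, if anything falls off the work surface, if the arm or the gripper's body presses on something with over 40 N, if the wrist force passes 120 N, or if a joint passes its speed limit or range.

ROBOT

A 6-joint arm with a two-finger parallel gripper is mounted at the origin on the work surface. World frame = base frame: x ahead of the robot, y to its left, z up, the work surface at z = 0. Lengths are in m, angles in rad, forces in N, time in s.
With the tool pointing down it reaches from about 0.35 to 0.775 m from the base axis. Payload 5.5 kg.
Tool frame: the origin (TCP) lies midway between the tips of the shut fingers; the grasp point (between the pads) lies 19 mm behind it; z points along the fingers, x is the direction in which the jaws open and shut, and the axes are right-handed (so a half turn about z gives the same grasp; the last joint's range is limited). The gripper opens to 85 mm and grips with 20 to 120 N. Pads are 22 mm wide; open, the fingers measure 114 mm over their backs; the gripper's body (76 mm by 85 mm) begins 54 mm behind the grasp point. The pads swing forward as they close: fully open they stand 13 mm farther back than shut.
Start: joints at [1.176, 0.313, 0.046, 1.304, 0, 1.431], TCP at [0.145, 0.556, 0.231] pointing down, gripper open.
Joint ranges: [-2.76, 2.76], [-0.86, 1.69], [-1.03, 1.26], [-2.2, 2.34], [-1.47, 1.5], [-3.14, 3.14]. Speed limits (rad/s): [2.57, 2.57, 3.14, 3.14, 3.14, 3.14].

INTERFACE

Orientations are given as a unit quaternion [w, x, y, z].
In Python, from workcell import env gives the robot as it stands. The module is installed in compiled form; this text tells all that it offers.
- The arm moves only by the tool apply_moves, never from a script. Its argument "moves" is a list of rows, each a list of 3 entries, a list of its own where there are three numbers: the shift along the tool's x, y, z in cm, then the turn about the tool's z in degrees, then the opening, from 0 (shut) to 1 (fully open). In form: [[[x, y, z], yaw, gripper], ...]. A call has exactly 10 rows; each row is the pose to reach, as a shift and turn from the pose commanded when the call began, along the tool's axes at that moment; what a row does not reach only later rows make up. A row lasts 1/8 s, in which the tool goes at most 62.5 mm and 10.7 degrees, less where a joint would pass 70% of its speed; a pose out of reach is approached as far as the arm can. A call with a gripper value outside its range is refused whole. The fingers move at their own pace and stop on an object; "squeeze" is the grip in N (left out, the last holds). Time passes only in rows, so rows that repeat a pose let the fingers close, or fill a call up. It gives the time, the measured TCP pose, the force and the opening at its end, in the units of the state.
- env.get_state(): the state, without advancing time (a new reading comes with each control period).
- env.read_camera(name): name is "scene" or "top"; returns a dict with "pixels" (480x640x3 uint8, red, green, blue), "fov_y" (degrees; the focal length in pixels is half the picture's height over the tangent of half this angle, whatever the lens; pixels are square), "cx", "cy" (the principal point, pixels), "world_from_camera" (4x4, takes a point from camera to world coordinates). Camera axes: x right, y down, z forward; pixel columns grow to the right and rows downward; lengths in m; the calibration is good to about 2 mm. A picture is of the moment at which its call begins. There is no depth.
- env.hand_in(): hands the job in, once; it reports no verdict.
The state is a dict: "clock": time; "joint_pos": joint angles; "qvel": joint speeds; "tau": joint torques, N m; "tcp_pos": TCP position; "orientation": TCP orientation; "wrist_force": force on the tool from outside, world axes, zero at the start; "ft_torque": the same for the moment, N m; "finger_gap": finger opening in m.
Only numpy, scipy, OpenCV 4.12 (cv2) and the standard library are available. Lean on these libraries where they do the work, as an engineer would, in place of code of your own. Each camera call takes 0.05 s, during which the arm holds its last target.

## Working session

There is one attempt and no reset: what is moved stays moved. The work goes in short steps, Python scripts to look and compute and a tool call to move; the robot and the scene stay as the last step left them, time stands still between calls to the robot, and variables do not carry over. Pictures are saved under pics/ and viewed, and the job is handed in when it is done.

Besides the shell and the picture viewer there is one more tool, called as name([rows], argument=value, ...), one row to a line, values as JSON. apply_moves: Moves the arm, as the interface text tells. Its arguments: {"type":"object","properties":{"moves":{"type":"array","items":{"type":"array"}},"squeeze":{"type":"number"}},"required":["moves"]}

```bash
mkdir -p pics; ls
cat > h.py <<'E'
import numpy as np, cv2
from workcell import env
def cam(n,save=None):
    c=env.read_camera(n)
    if save: cv2.imwrite('pics/'+save+'.png',c['pixels'][:,:,::-1])
    return c
def ray(c,u,v):
    f=240/np.tan(np.radians(c['fov_y'])/2)
    M=np.array(c['world_from_camera']);d=M[:3,:3]@np.array([(u-c['cx'])/f,(v-c['cy'])/f,1.]);return M[:3,3],d
def onz(c,u,v,z):
    o,d=ray(c,u,v);return o+d*(z-o[2])/d[2]
def proj(c,p):
    f=240/np.tan(np.radians(c['fov_y'])/2)
    M=np.array(c['world_from_camera']);q=M[:3,:3].T@(np.array(p)-M[:3,3]);return c['cx']+f*q[0]/q[2],c['cy']+f*q[1]/q[2]
E
python3 - <<'E'
from h import *
print(env.get_state())
for n in('top','scene'):
    c=cam(n,n+'0');print(c['fov_y'],c['cx'],c['cy'],np.round(c['world_from_camera'],3).tolist())
E
```

```text
pics
{'clock': 0.0, 'joint_pos': array([ 1.17641283e+00,  3.14060447e-01,  4.49769812e-02,  1.30359160e+00,
       -7.23976940e-06,  1.43124162e+00]), 'qvel': array([ 0.00092487,  0.0004348 ,  0.00074124,  0.00067588, -0.00200044,
       -0.0008039 ]), 'tau': array([ 5.68705957e-05, -4.80635440e+01,  2.98527360e+01,  1.98729686e-02,
       -1.91378109e-05,  1.07394669e-05]), 'tcp_pos': array([0.14473466, 0.55596044, 0.23037389]), 'orientation': array([ 4.68616823e-04,  7.91226459e-01,  6.11522532e-01, -8.14140970e-04]), 'wrist_force': array([-0.50531863,  0.06655468,  0.10052506]), 'ft_torque': array([ 0.0109721 ,  0.01910633, -0.01635611]), 'finger_gap': 0.08546927103745414}
51.30124315355992 326.28049481071463 245.8658293500143 [[-0.011, -0.991, 0.137, 0.433], [-1.0, 0.012, 0.004, -0.016], [-0.006, -0.137, -0.991, 1.167], [0.0, 0.0, 0.0, 1.0]]
55.90590527579456 323.129658853252 244.00384465841873 [[-0.893, 0.287, -0.347, 0.892], [0.451, 0.572, -0.685, 0.636], [0.002, -0.768, -0.64, 0.674], [0.0, 0.0, 0.0, 1.0]]
```

View pics/top0.png

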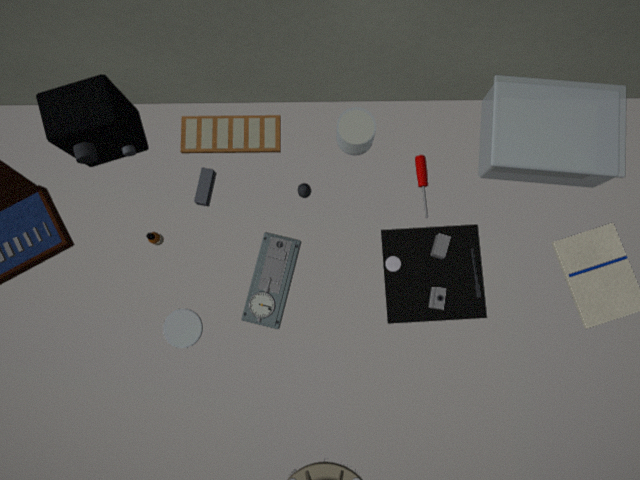

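View pics/scene0.png

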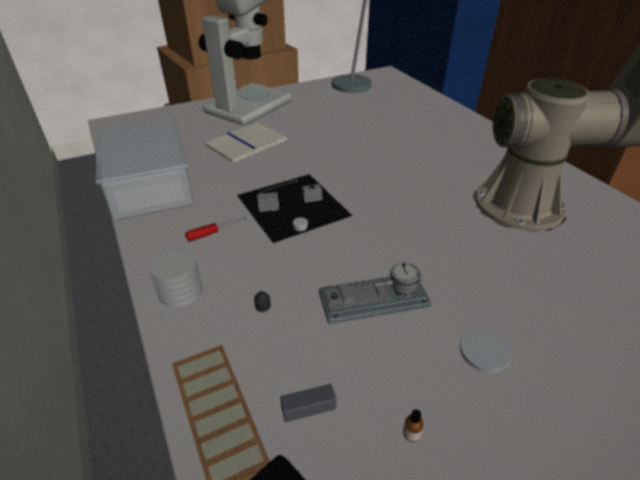

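Run:
```python
from h import *
a=cv2.imread('pics/top0.png');b=cv2.imread('pics/scene0.png')
def up(i,x,y,w,h,k): return cv2.convertScaleAbs(cv2.resize(i[y:y+h,x:x+w],None,fx=k,fy=k,interpolation=cv2.INTER_CUBIC),alpha=1.6)
cv2.imwrite('pics/c1.png',up(a,220,225,100,110,5))
cv2.imwrite('pics/c2.png',up(a,375,215,120,115,5))
cv2.imwrite('pics/c3.png',np.hstack([up(b,310,250,130,80,6)]))
cv2.imwrite('pics/c4.png',np.hstack([up(b,230,165,130,80,6)]))
```

```text
(no output)
```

View pics/c1.png

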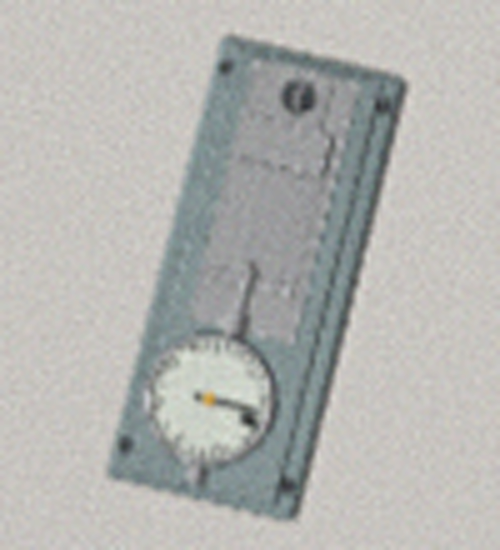

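View pics/c2.png

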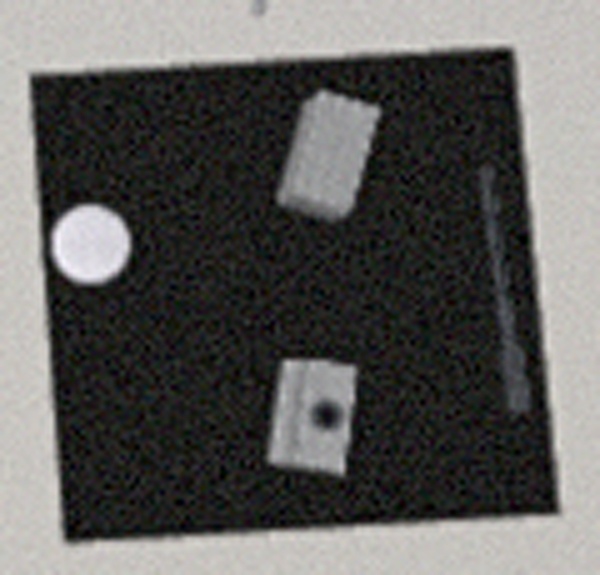

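View pics/c3.png

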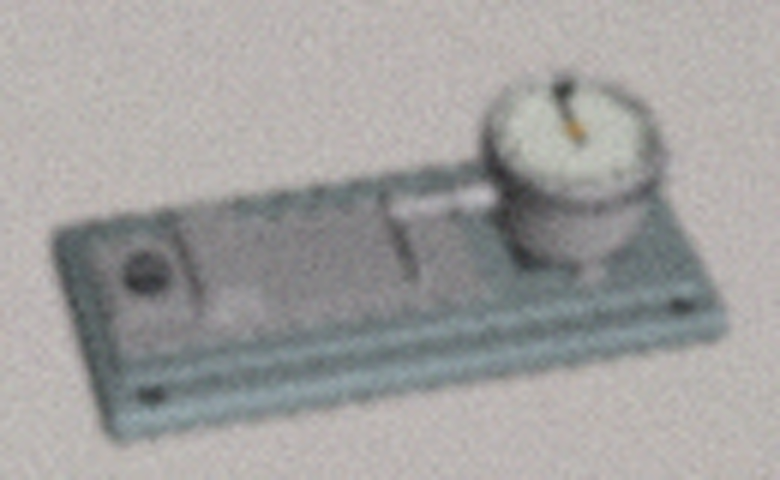

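View pics/c4.png

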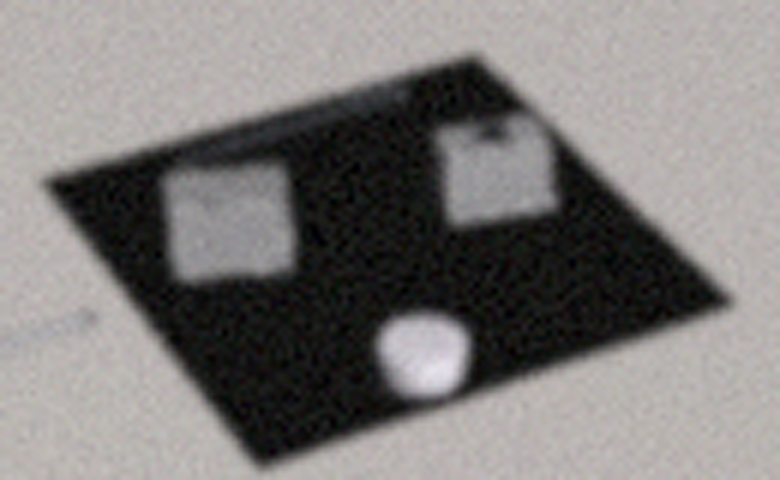

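Run:
```python
from h import *
fr={n:np.mean([cam(n)['pixels'].astype(float) for _ in range(3)],0).astype(np.uint8) for n in('top','scene')}
for n in fr: cv2.imwrite(f'pics/avg_{n}.png',fr[n][:,:,::-1])
c=cam('top');im=fr['top']
def show(name,q): print(name,np.round(q,4).tolist())
def rect(mask,roi,z,c,name,k=1):
    m=np.zeros_like(mask);x,y,w,h=roi;m[y:y+h,x:x+w]=mask[y:y+h,x:x+w]
    m=cv2.morphologyEx(m,cv2.MORPH_CLOSE,np.ones((9,9)) if k else np.ones((3,3)))
    cs,_=cv2.findContours(m,cv2.RETR_EXTERNAL,cv2.CHAIN_APPROX_NONE);q=max(cs,key=cv2.contourArea)
    p=np.array([onz(c,u,v,z)[:2] for u,v in q[:,0]]).astype(np.float32)
    r=cv2.minAreaRect(p*1000);print(name,np.round(r[0],1),np.round(r[1],1),round(r[2],1), q[:,0].min(0),q[:,0].max(0))
hsv=cv2.cvtColor(im,cv2.COLOR_RGB2HSV).astype(int)
rgb=im.astype(int)
print(rgb[300,270],rgb[260,257],rgb[350,400],rgb[245,440],rgb[298,432])
base=((rgb[...,2]-rgb[...,0])>6).astype(np.uint8)
rect(base,(225,220,95,120),0.02,c,'gauge')
pad=(rgb.max(2)<60).astype(np.uint8)
rect(pad,(370,210,130,125),0.003,c,'pad')
blk=(rgb.max(2)>60).astype(np.uint8)
rect(blk,(425,228,34,35),0.039,c,'master',0)
rect(blk,(425,280,30,36),0.035,c,'spacer',0)
```

```text
[112 115 110] [ 92  99 102] [121 119 117] [96 96 98] [94 93 97]
gauge [514.1 117.3] [ 86.4 207.4] 75.7 [242 233] [299 328]
pad [ 526.8 -258.4] [218.1 227.8] 2.7 [381 225] [486 323]
master [ 586.5 -270.5] [32.9 54.9] 72.1 [431 233] [450 257]
spacer [ 469.  -259.2] [33.8 48.5] 79.9 [429 287] [445 309]
```

Run:
```python
from h import *
a=cv2.imread('pics/avg_top.png');b=cv2.imread('pics/avg_scene.png')
def up(i,x,y,w,h,k): return cv2.convertScaleAbs(cv2.resize(i[y:y+h,x:x+w],None,fx=k,fy=k,interpolation=cv2.INTER_CUBIC),alpha=2)
s=[up(a,424,227,36,36,11),up(a,422,280,36,36,11),up(b,252,185,36,36,11),up(b,298,172,36,36,11)]
cv2.imwrite('pics/c5.png',cv2.resize(np.vstack([np.hstack(s[:2]),np.hstack(s[2:])]),(600,600)))
```

```text
(no output)
```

View pics/c5.png

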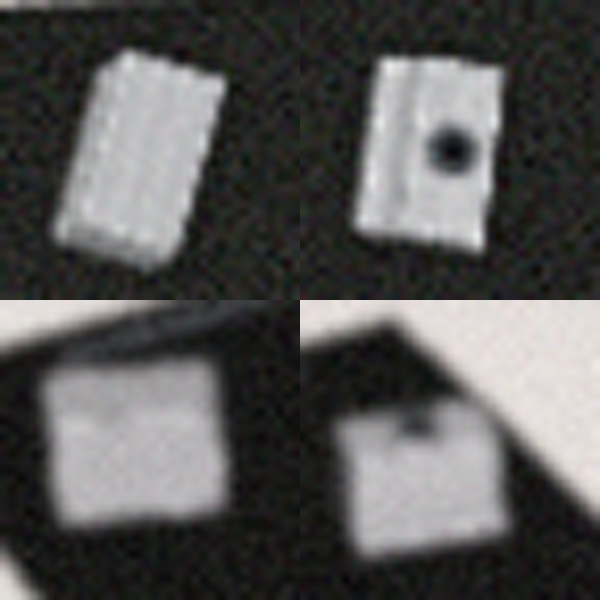

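Run:
```python
from h import *
a=cv2.cvtColor(cv2.imread('pics/avg_top.png'),cv2.COLOR_BGR2GRAY);c=cam('top')
def fit(x0,y0,name,z,edges,thr=55):
    k=16;g=a[y0:y0+36,x0:x0+36];g=cv2.resize(g,None,fx=k,fy=k,interpolation=cv2.INTER_CUBIC);g=cv2.GaussianBlur(g,(0,0),8)
    m=(g>thr).astype(np.uint8);m[:16*3 if name=='master' else 1]=0
    q=max(cv2.findContours(m,0,cv2.CHAIN_APPROX_NONE)[0],key=cv2.contourArea)[:,0].astype(float)
    uv=(q+.5)/k-.5+[x0,y0]
    for e,(f) in edges.items():
        s=uv[f(uv)];p=np.array([onz(c,u,v,z)[:2] for u,v in s]).astype(np.float32)
        vx,vy,px,py=cv2.fitLine(p,cv2.DIST_HUBER,0,1e-4,1e-4).ravel()
        print(name,e,len(s),'ang',round(np.degrees(np.arctan2(vy,vx))%180,1),'mid',px,py, 'resid mm',1000*np.std((p-[px,py])@[-vy,vx]))
    print(uv.min(0),uv.max(0))
fit(424,227,'master',.039,{'right':lambda q:(q[:,1]>239)&(q[:,1]<253)&(q[:,0]>444),'top':lambda q:(q[:,1]<237)&(q[:,0]>441)&(q[:,0]<449)&(q[:,1]<235.5),
 'left(bottom)':lambda q:(q[:,1]>239)&(q[:,1]<252)&(q[:,0]<438)})
fit(422,280,'spacer',.035,{'right':lambda q:(q[:,1]>291)&(q[:,1]<305)&(q[:,0]>441),'top':lambda q:(q[:,0]>437)&(q[:,0]<444)&(q[:,1]<292),
 'left(bottom)':lambda q:(q[:,1]>290)&(q[:,1]<304)&(q[:,0]<436)})
g=cv2.resize(a[290:306,432:446],None,fx=16,fy=16,interpolation=cv2.INTER_CUBIC);m=(g<70).astype(np.uint8)
q=[x for x in cv2.findContours(m,1,2)[0]]
for x in q:
    M=cv2.moments(x)
    if M['m00']>500:
        u,v=M['m10']/M['m00'],M['m01']/M['m00'];u=(u+.5)/16-.5+432;v=(v+.5)/16-.5+290;print('hole',u,v,M['m00']/256,onz(c,u,v,.035))
# dial both views
for n,(x0,y0,w,h),s in(('top',(245,285,35,38),1),('scene',(388,258,35,30),1)):
    I=cv2.imread(f'pics/avg_{n}.png');cc=cam(n);G=cv2.cvtColor(I,cv2.COLOR_BGR2GRAY)[y0:y0+h,x0:x0+w]
    k=10;g=cv2.GaussianBlur(cv2.resize(G,None,fx=k,fy=k,interpolation=cv2.INTER_CUBIC),(0,0),5)
    hsv=cv2.cvtColor(I,cv2.COLOR_BGR2HSV)[y0:y0+h,x0:x0+w]
    big=cv2.resize(hsv,None,fx=k,fy=k,interpolation=cv2.INTER_CUBIC)
    o=((big[...,1]>120)&(big[...,2]>60)&(big[...,0]<35)&(big[...,0]>8)).astype(np.uint8)
    M=cv2.moments(o);u,v=M['m10']/M['m00']/k+x0-.45,M['m01']/M['m00']/k+y0-.45
    print(n,'hub',u,v,onz(cc,u,v,.062),onz(cc,u,v,.066))
```

```text
master right 224 ang 162.0 mid 0.5849895 -0.2875392 resid mm 0.19091709
master top 117 ang 72.0 mid 0.6116937 -0.28238884 resid mm 0.21427877
master left(bottom) 208 ang 162.6 mid 0.5870272 -0.25306118 resid mm 0.12296026
[430.15625 232.71875] [450.46875 257.84375]
spacer right 224 ang 170.2 mid 0.4675101 -0.27658764 resid mm 0.38991094
spacer top 112 ang 78.4 mid 0.4923767 -0.2684465 resid mm 0.22560924
spacer left(bottom) 224 ang 169.6 mid 0.47013447 -0.24180645 resid mm 0.10561346
[428.09375 286.34375] [445.78125 309.59375]
hole 444.8254723898106 301.25346174794703 11.654296875 [ 0.46022306 -0.276181    0.035     ]
hole 439.7965873133999 297.6370428711605 29.525390625 [ 0.46843862 -0.26522528  0.035     ]
top hub 261.3827205882353 304.43676470588235 [0.45703962 0.13297217 0.062     ] [0.45695242 0.13243324 0.066     ]Traceback (most recent call last):
  File "<stdin>", line 30, in <module>
ZeroDivisionError: float division by zero
```

```bash
cat >> h.py <<'E'
PG=np.radians(165.7); DIAL=np.array([.4565,.1325]); GX=np.array([np.cos(PG),np.sin(PG)]); GY=np.array([-GX[1],GX[0]])
BED=DIAL-.08*GX
def psi(s=None):
    s=s or env.get_state(); w,x,y,z=s['orientation']; return np.degrees(np.arctan2(2*(x*y+w*z),1-2*(y*y+z*z)))
def to(p,yaw):
    s=env.get_state();a=psi(s);d=np.array(p)-s['tcp_pos'];r=np.radians(a)
    dyaw=(a-yaw+180)%360-180
    print('t',round(s['clock'],2),'tcp',np.round(s['tcp_pos'],4),'psi',round(a,2),'F',np.round(s['wrist_force'],2),'gap',round(s['finger_gap'],4),'j6',round(s['joint_pos'][5],2))
    print(' shift cm',np.round([100*(d[0]*np.cos(r)+d[1]*np.sin(r)),100*(d[0]*np.sin(r)-d[1]*np.cos(r)),-100*d[2]],2),'turn',round(dyaw,2))
E
python3 - <<'E'
from h import *
print('bed',BED,'stop',BED-.025*GX)
to([.588,-.274,.11],72)
to([.3,.3,.23],75)
E
```

```text
bed [0.53402126 0.11274008] stop [0.55824665 0.1065651 ]
t 0.6 tcp [0.145  0.5565 0.2313] psi 75.4 F [ 0.59 -0.24 -0.72] gap 0.0853 j6 1.43
 shift cm [-69.2   63.81  12.13] turn 3.4
t 0.6 tcp [0.145  0.5565 0.2313] psi 75.4 F [ 0.59 -0.24 -0.72] gap 0.0853 j6 1.43
 shift cm [-20.91  21.47   0.13] turn 0.4
```

apply_moves([
  [[-5, 5, 0], 0, 1],
  [[-10, 10, 0], 0, 1],
  [[-15, 15, 0], 0, 1],
  [[-20, 20, 0], 1, 1],
  [[-25, 25, 0], 2, 1],
  [[-30, 30, 0], 3.4, 1],
  [[-35, 34, 0], 3.4, 1],
  [[-40, 38, 2], 3.4, 1],
  [[-45, 42, 4], 3.4, 1],
  [[-50, 46, 6], 3.4, 1],
], squeeze=50)

```text
clock: 1.85
tcp_pos: [0.4402, 0.0096, 0.1885]
orientation: [0.001, 0.809, 0.588, 0.001]
wrist_force: [0.7, 0.2, 0.7]
finger_gap: 0.0857
```

Run:
```python
from h import *
to([.588,-.274,.008],72)
a=cv2.imread('pics/avg_top.png');b=cv2.imread('pics/avg_scene.png')
def up(i,x,y,w,h,k): return cv2.convertScaleAbs(cv2.resize(i[y:y+h,x:x+w],None,fx=k,fy=k,interpolation=cv2.INTER_CUBIC),alpha=2.2)
cv2.imwrite('pics/c6.png',np.hstack([up(a,255,230,50,75,8)]))
cv2.imwrite('pics/c7.png',np.hstack([up(b,318,262,95,60,8)]))
```

```text
t 1.85 tcp [0.4402 0.0096 0.1885] psi 71.98 F [0.68 0.24 0.67] gap 0.0857 j6 0.15
 shift cm [-22.39  22.83  18.05] turn -0.02
```

View pics/c6.png

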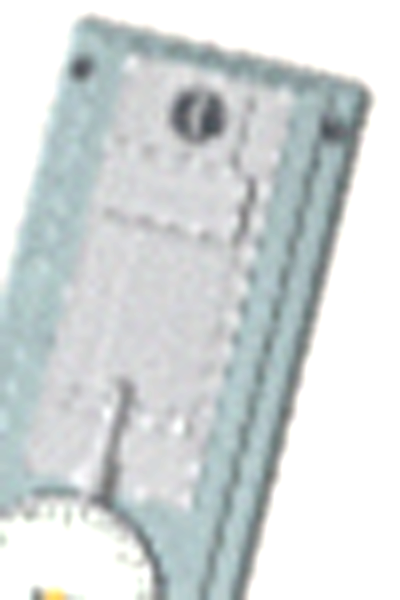

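View pics/c7.png

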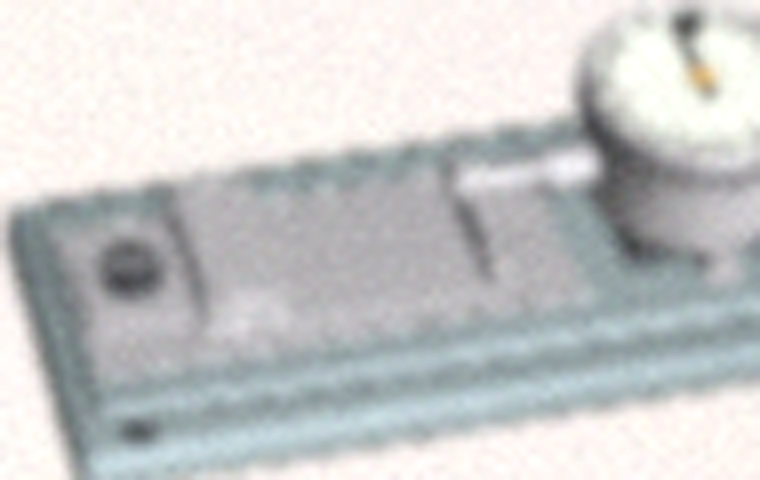

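Run:
```python
from h import *
O=DIAL-.055*GX
def g(p): d=p[:2]-O; return np.round(1000*np.array([d@GX,d@GY]),1)
c=cam('top')
for n,X,Y,z in(('stop l',105,212,.036),('stop r',230,240,.036),('stop mid',167,226,.036),('lip l',70,390,.033),('lip r',180,420,.033),('tip',124,380,.042),('ledge rear l',110,150,.036),('ledge rear r',250,190,.036)):
    print(n,g(onz(c,255+X/8-.44,230+Y/8-.44,z)))
for p in[(75,15),(368,92)]: print(g(onz(c,255+p[0]/8-.44,230+p[1]/8-.44,.02)))
c=cam('scene')
for n,X,Y,z in(('stop t',170,190,.036),('stop b',196,325,.036),('lip t',450,160,.033),('lip b',492,278,.033),('tip',460,188,.042),('hub',704,76,.064)):
    print(n,g(onz(c,318+X/8-.44,262+Y/8-.44,z)))
```

```text
stop l [-54.5 -18. ]
stop r [-55.1  18.7]
stop mid [-54.8   0.2]
lip l [ -3.1 -15.2]
lip r [-2.3 17.3]
tip [-9.1  0.2]
ledge rear l [-72.1 -21.1]
ledge rear r [-70.3  20.7]
[-109.6  -43.4]
[-107.7   45. ]
stop t [-73.6  20.3]
stop b [-78.5 -25.1]
lip t [-1.3 18.3]
lip b [ -3.6 -22.9]
tip [-5.3 -0.2]
hub [56.8  3.4]
```

apply_moves([
  [[-4, 4, 1], 0, 1],
  [[-8, 8, 3], 0, 1],
  [[-12, 12, 5], 0, 1],
  [[-16, 16, 7], 0, 1],
  [[-20, 20, 8], 0, 1],
  [[-22.4, 22.8, 9], 0, 1],
  [[-22.4, 22.8, 12], 0, 1],
  [[-22.4, 22.8, 14], 0, 1],
  [[-22.4, 22.8, 14], 0, 1],
  [[-22.4, 22.8, 14], 0, 1],
])

```text
clock: 3.2
tcp_pos: [0.5875, -0.2716, 0.0494]
orientation: [0.0, 0.809, 0.588, 0.0]
wrist_force: [0.5, 0.1, 0.0]
finger_gap: 0.0857
```

Run:
```python
from h import *
to([.588,-.274,.008],72)
cam('scene','s1')
```

```text
t 3.2 tcp [ 0.5875 -0.2716  0.0494] psi 72.04 F [0.55 0.12 0.04] gap 0.0857 j6 -0.24
 shift cm [-0.22  0.12  4.14] turn 0.04
```

View pics/s1.png

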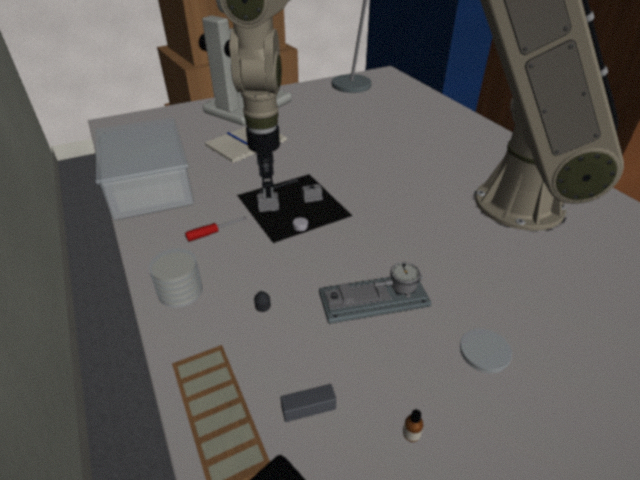

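apply_moves([
  [[-0.2, 0.1, 1.5], 0, 1],
  [[-0.2, 0.1, 3], 0, 1],
  [[-0.2, 0.1, 4.1], 0, 1],
  [[-0.2, 0.1, 4.1], 0, 1],
  [[-0.2, 0.1, 4.1], 0, 0.3],
  [[-0.2, 0.1, 4.1], 0, 0.2],
  [[-0.2, 0.1, 4.1], 0, 0.2],
  [[-0.2, 0.1, 4.1], 0, 0.2],
  [[-0.2, 0.1, 4.1], 0, 0.2],
  [[-0.2, 0.1, 4.1], 0, 0.2],
])

```text
clock: 4.5
tcp_pos: [0.5878, -0.274, 0.0081]
orientation: [0.0, 0.809, 0.588, 0.0]
wrist_force: [0.8, 3.0, 5.8]
finger_gap: 0.0271
```

Run:
```python
from h import *
to([.588,-.274,.008],72)
cam('scene','s2')
a=cv2.imread('pics/s2.png');cv2.imwrite('pics/s2c.png',cv2.resize(a[130:260,210:370],None,fx=4,fy=4,interpolation=2))
```

```text
t 4.5 tcp [ 0.5878 -0.274   0.0081] psi 72.02 F [0.76 3.02 5.82] gap 0.0271 j6 -0.25
 shift cm [0.01 0.02 0.01] turn 0.02
```

View pics/s2c.png

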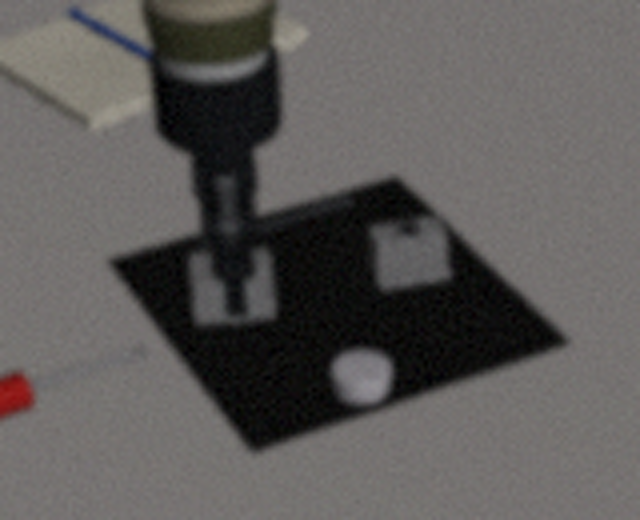

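```bash
cat >> h.py <<'E'
O=DIAL-.055*GX
def G(x,y=0): return O+x/1000*GX+y/1000*GY
def togauge(p): d=np.array(p)[:2]-O; return 1000*np.array([d@GX,d@GY])
E
python3 - <<'E'
from h import *
p=G(-38);print(p); to([*p,.08],75.7)
E
```

```text
[0.54661846 0.10952909]
t 4.55 tcp [ 0.5878 -0.274   0.0081] psi 72.02 F [-0.23  1.94  5.18] gap 0.0273 j6 -0.25
 shift cm [ 35.21 -15.76  -7.19] turn -3.68
```

apply_moves([
  [[0, 0, -1.5], 0, 0.2],
  [[0, 0, -5], 0, 0.2],
  [[1, -0.5, -9], 0, 0.2],
  [[5, -2, -12], -1, 0.2],
  [[10, -4.5, -12], -2, 0.2],
  [[15, -6.5, -12], -3, 0.2],
  [[20, -9, -12], -3.7, 0.2],
  [[25, -11, -12], -3.7, 0.2],
  [[30, -13.5, -12], -3.7, 0.2],
  [[33, -15, -12], -3.7, 0.2],
])

```text
clock: 5.8
tcp_pos: [0.545, 0.0883, 0.1272]
orientation: [-0.0, 0.789, 0.614, -0.001]
wrist_force: [0.2, -0.7, -4.8]
finger_gap: 0.0271
```

Run:
```python
from h import *
p=G(-38); to([*p,.08],75.7)
```

```text
t 5.8 tcp [0.545  0.0883 0.1272] psi 75.8 F [ 0.24 -0.73 -4.8 ] gap 0.0271 j6 0.26
 shift cm [ 2.1  -0.36  4.72] turn 0.1
```

apply_moves([
  [[1.5, -0.3, 1], 0, 0.2],
  [[2.1, -0.4, 3], 0, 0.2],
  [[2.1, -0.4, 5], 0, 0.2],
  [[2.1, -0.4, 6.5], 0, 0.2],
  [[2.1, -0.4, 7.5], 0, 0.2],
  [[2.1, -0.4, 7.9], 0, 0.2],
  [[2.1, -0.4, 8.0], 0, 0.2],
  [[2.1, -0.4, 8.0], 0, 0.2],
  [[2.1, -0.4, 8.0], 0, 0.2],
  [[2.1, -0.4, 8.0], 0, 0.2],
])

```text
clock: 7.05
tcp_pos: [0.5481, 0.1076, 0.0478]
orientation: [0.0, 0.79, 0.614, 0.0]
wrist_force: [-0.0, 0.4, -4.3]
finger_gap: 0.0272
```

Run:
```python
from h import *
p=G(-38); to([*p,.042],75.7);print(togauge(env.get_state()['tcp_pos']))
for n in('top','scene'):cam(n,n+'3')
a=cv2.imread('pics/top3.png');b=cv2.imread('pics/scene3.png')
cv2.imwrite('pics/c8.png',cv2.convertScaleAbs(np.hstack([cv2.resize(a[225:335,230:310],(400,550),interpolation=2),cv2.resize(b[250:330,310:390],(400,400),interpolation=2).repeat(1,0) if 0 else cv2.resize(b[230:340,330:410],(400,550),interpolation=2)]),alpha=1.8))
```

```text
t 7.05 tcp [0.5481 0.1076 0.0478] psi 75.71 F [-0.03  0.36 -4.28] gap 0.0272 j6 0.3
 shift cm [ 0.15 -0.19  0.58] turn 0.01
[-39.88492128   1.5450008 ]
```

View pics/c8.png

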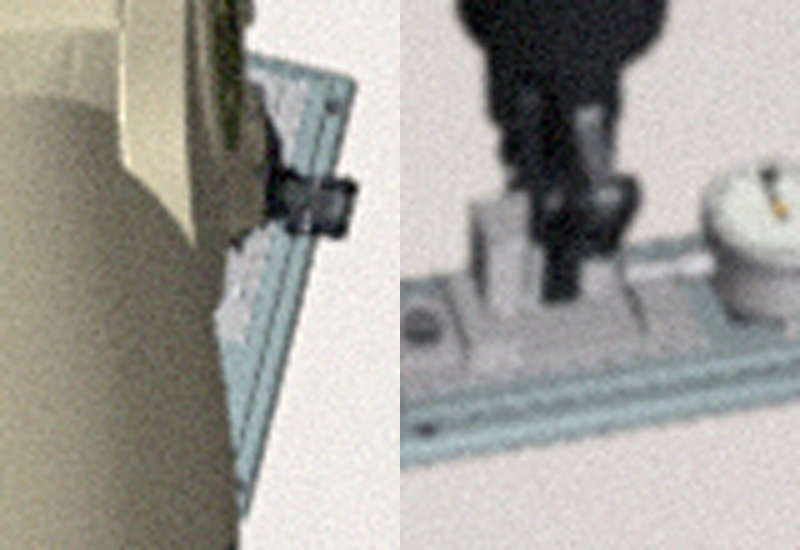

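apply_moves([
  [[0.15, -0.1, 0.2], 0, 0.2],
  [[0.15, -0.1, 0.4], 0, 0.2],
  [[0.15, -0.1, 0.5], 0, 0.2],
  [[0.15, -0.1, 0.55], 0, 0.2],
  [[0.15, -0.1, 0.6], 0, 0.2],
  [[0.15, -0.1, 0.65], 0, 0.2],
  [[0.15, -0.1, 0.68], 0, 0.2],
  [[0.15, -0.1, 0.7], 0, 0.2],
  [[0.15, -0.1, 0.7], 0, 0.2],
  [[0.15, -0.1, 0.7], 0, 0.2],
])

```text
clock: 8.4
tcp_pos: [0.5474, 0.1092, 0.041]
orientation: [0.0, 0.79, 0.614, 0.0]
wrist_force: [-2.6, -1.2, 6.3]
finger_gap: 0.0274
```

Run:
```python
from h import *
p=G(-38); to([*p,.041],75.7);print(togauge(env.get_state()['tcp_pos']))
```

```text
t 8.4 tcp [0.5474 0.1092 0.041 ] psi 75.7 F [-2.61 -1.17  6.26] gap 0.0274 j6 0.3
 shift cm [ 0.01 -0.08 -0.  ] turn 0.0
[-38.83448909   0.10702719]
```

apply_moves([
  [[0.01, 0, -0.03], 0, 0.2],
  [[0.01, -0.1, -0.03], 0, 0.2],
  [[0.01, -0.2, -0.03], 0, 0.2],
  [[0.01, -0.3, -0.03], 0, 0.2],
  [[0.01, -0.4, -0.03], 0, 0.2],
  [[0.01, -0.5, -0.03], 0, 0.2],
  [[0.01, -0.6, -0.03], 0, 0.2],
  [[0.01, -0.7, -0.03], 0, 0.2],
  [[0.01, -0.75, -0.03], 0, 0.2],
  [[0.01, -0.75, -0.03], 0, 0.2],
])

```text
clock: 9.65
tcp_pos: [0.5405, 0.1111, 0.0409]
orientation: [0.0, 0.79, 0.614, 0.0]
wrist_force: [3.9, -0.6, 2.7]
finger_gap: 0.027
```

Run:
```python
from h import *
p=G(-30); to([*p,.041],75.7);s=env.get_state();print(togauge(s['tcp_pos']),'F along gx,gy',s['wrist_force'][:2]@GX,s['wrist_force'][:2]@GY)
```

```text
t 9.65 tcp [0.5405 0.1111 0.0409] psi 75.7 F [ 3.9  -0.62  2.65] gap 0.027 j6 0.31
 shift cm [-0.   -0.17 -0.01] turn -0.0
[-31.66713727  -0.03991994] F along gx,gy -3.9295982112753394 -0.36195760874845606
```

apply_moves([
  [[0, -0.03, 0], 0, 0.2],
  [[0, -0.06, 0], 0, 0.2],
  [[0, -0.09, 0], 0, 0.2],
  [[0, -0.12, 0], 0, 0.2],
  [[0, -0.15, 0], 0, 0.2],
  [[0, -0.17, 0], 0, 0.2],
  [[0, -0.19, 0], 0, 0.2],
  [[0, -0.2, 0], 0, 0.2],
  [[0, -0.2, 0], 0, 0.2],
  [[0, -0.2, 0], 0, 0.2],
])

```text
clock: 10.9
tcp_pos: [0.5383, 0.1116, 0.0408]
orientation: [0.0, 0.79, 0.614, 0.0]
wrist_force: [5.1, -0.5, 3.6]
finger_gap: 0.0273
```

Run:
```python
from h import *
p=G(-30); to([*p,.041],75.7);s=env.get_state();print(togauge(s['tcp_pos']),'F along gx,gy',s['wrist_force'][:2]@GX,s['wrist_force'][:2]@GY)
```

```text
t 10.9 tcp [0.5383 0.1116 0.0408] psi 75.7 F [ 5.11 -0.47  3.63] gap 0.0273 j6 0.31
 shift cm [ 0.    0.06 -0.02] turn 0.0
[-2.93775863e+01  2.38785118e-02] F along gx,gy -5.071923850477397 -0.8054984921033732
```

apply_moves([
  [[0, -0.02, 0], 0, 0.2],
  [[0, -0.03, 0], 0, 0.2],
  [[0, -0.04, 0], 0, 0.2],
  [[0, -0.05, 0], 0, 0.2],
  [[0, -0.06, 0], 0, 0.2],
  [[0, -0.07, 0], 0, 0.2],
  [[0, -0.08, 0], 0, 0.2],
  [[0, -0.08, 0], 0, 0.2],
  [[0, -0.08, 0], 0, 0.2],
  [[0, -0.08, 0], 0, 0.2],
])

```text
clock: 12.15
tcp_pos: [0.5369, 0.1117, 0.0404]
orientation: [-0.0, 0.79, 0.614, -0.0]
wrist_force: [2.3, -1.6, -5.1]
finger_gap: 0.0274
```

```bash
cat > st.py <<'E'
from h import *
s=env.get_state();to([*G(-30),.041],75.7);print(togauge(s['tcp_pos']),'F along gx,gy',s['wrist_force'][:2]@GX,s['wrist_force'][:2]@GY)
E
python3 st.py
```

```text
t 12.15 tcp [0.5369 0.1117 0.0404] psi 75.7 F [ 2.29 -1.65 -5.12] gap 0.0274 j6 0.31
 shift cm [ 0.03  0.2  -0.06] turn -0.0
[-28.02436281   0.25715079] F along gx,gy -2.621404005785955 1.0314130131532637
```

apply_moves([
  [[0.02, 0, 0.1], 0, 0.2],
  [[0.02, 0, 0.2], 0, 0.2],
  [[0.02, 0, 0.3], 0, 0.2],
  [[0.02, 0, 0.4], 0, 0.2],
  [[0.02, 0, 0.5], 0, 0.2],
  [[0.02, 0, 0.6], 0, 0.2],
  [[0.02, 0, 0.7], 0, 0.2],
  [[0.02, 0, 0.8], 0, 0.2],
  [[0.02, 0, 0.9], 0, 0.2],
  [[0.02, 0, 1.0], 0, 0.2],
])

```text
clock: 13.4
tcp_pos: [0.5373, 0.112, 0.0306]
orientation: [-0.0, 0.79, 0.614, 0.0]
wrist_force: [3.2, -0.2, -3.6]
finger_gap: 0.0273
```

```bash
python3 st.py
```

```text
t 13.4 tcp [0.5373 0.112  0.0306] psi 75.7 F [ 3.24 -0.2  -3.63] gap 0.0273 j6 0.31
 shift cm [-0.01  0.16 -1.04] turn -0.0
[-28.38798453  -0.12357703] F along gx,gy -3.188961855548816 -0.6054589016013664
```

apply_moves([
  [[0, 0, 0.05], 0, 0.2],
  [[0, 0, 0.1], 0, 0.2],
  [[0, 0, 0.14], 0, 0.2],
  [[0, 0, 0.17], 0, 0.2],
  [[0, 0, 0.17], 0, 0.2],
  [[0, 0.03, 0.17], 0, 0.2],
  [[0, 0.06, 0.17], 0, 0.2],
  [[0, 0.06, 0.17], 0, 0.2],
  [[0, 0.06, 0.17], 0, 0.2],
  [[0, 0.06, 0.17], 0, 0.2],
])

```text
clock: 14.65
tcp_pos: [0.5373, 0.112, 0.029]
orientation: [-0.0, 0.79, 0.614, -0.0]
wrist_force: [-2.9, 0.8, 3.3]
finger_gap: 0.0273
```

```bash
python3 st.py
```

```text
t 14.65 tcp [0.5373 0.112  0.029 ] psi 75.71 F [-2.89  0.82  3.27] gap 0.0273 j6 0.31
 shift cm [-0.01  0.16 -1.2 ] turn 0.01
[-28.38579379  -0.11210068] F along gx,gy 2.9986756806991646 -0.07797213495768873
```

apply_moves([
  [[0, 0, 0], 0, 0.35],
  [[0, 0, 0], 0, 0.5],
  [[0, 0, 0], 0, 0.7],
  [[0, 0, 0], 0, 1],
  [[0, 0, 0], 0, 1],
  [[0, 0, -1], 0, 1],
  [[0, 0, -3], 0, 1],
  [[0, 0, -6], 0, 1],
  [[0, -2, -10], 0, 1],
  [[0, -5, -13], 0, 1],
])

```text
clock: 15.9
tcp_pos: [0.4902, 0.1242, 0.1614]
orientation: [0.001, 0.79, 0.613, 0.001]
wrist_force: [0.5, 0.7, 0.3]
finger_gap: 0.0855
```

```bash
python3 st.py
python3 - <<'E'
from h import *
for n in('top','scene'):cam(n,n+'4')
a=cv2.imread('pics/top4.png');b=cv2.imread('pics/scene4.png')
cv2.imwrite('pics/c9.png',cv2.convertScaleAbs(np.hstack([cv2.resize(a[225:335,230:310],(400,550),interpolation=2),cv2.resize(b[220:330,350:430],(400,550),interpolation=2)]),alpha=1.8))
E
```

```text
t 15.9 tcp [0.4902 0.1242 0.1614] psi 75.66 F [0.51 0.71 0.32] gap 0.0855 j6 0.34
 shift cm [-0.03  5.04 12.04] turn -0.04
[20.35357698 -0.31413231] F along gx,gy -0.32349124282409913 -0.8104996364920345
```

View pics/c9.png

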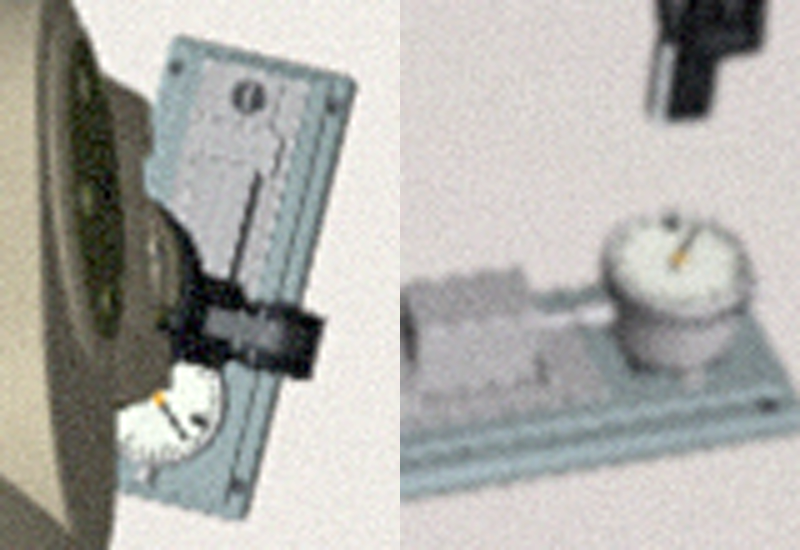

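```bash
cat > dial.py <<'E'
from h import *
import sys
# hub guess from gauge pose; project dark pixels of face to face plane, polar analysis
def dial(n,tag):
    cs=[cam(n,tag+n) for _ in range(2)];c=cs[0]
    g=np.mean([cv2.cvtColor(x['pixels'],cv2.COLOR_RGB2GRAY).astype(np.float32) for x in cs],0)
    rgb=np.mean([x['pixels'].astype(np.float32) for x in cs],0)
    u,v=proj(c,[*DIAL,.063]); x0,y0=int(u)-17,int(v)-17;k=12
    big=cv2.resize(rgb[y0:y0+34,x0:x0+34],None,fx=k,fy=k,interpolation=cv2.INTER_CUBIC)
    h=cv2.cvtColor(np.clip(big,0,255).astype(np.uint8),cv2.COLOR_RGB2HSV)
    m=((big[...,0]-big[...,2])>35).astype(np.uint8)
    cnt=max(cv2.findContours(m,0,2)[0],key=cv2.contourArea);M=cv2.moments(cnt)
    hu,hv=M['m10']/M['m00'],M['m01']/M['m00']
    P=lambda X,Y,z:onz(c,(X+.5)/k-.5+x0,(Y+.5)/k-.5+y0,z)[:2]
    hub=P(hu,hv,.064);print(n,'hub',hub,togauge(hub).round(1))
    # polar sample darkness on face plane
    gg=big.mean(2); f=240/np.tan(np.radians(c['fov_y'])/2)
    A=np.radians(np.arange(-60,180,2))  # clockwise from GY
    def samp(r,a,z):
        d=np.cos(a)*GY+np.sin(a)*np.array([-np.cos(PG),-np.sin(PG)])*-1
        # clockwise seen from above from +y goes to +x
        p=hub+r*d;uu,vv=proj(c,[*p,z]);X=int(round((uu-x0+.5)*k-.5));Y=int(round((vv-y0+.5)*k-.5));
        return gg[Y,X] if 0<=X<gg.shape[1] and 0<=Y<gg.shape[0] else 255
    inn=np.array([np.mean([samp(r,a,.064) for r in np.arange(.007,.0125,.0005)]) for a in A])
    out=np.array([np.mean([samp(r,a,.063) for r in np.arange(.0185,.0235,.0005)]) for a in A])
    for nm,q in(('inner(needle)',inn),('outer(mark/needle)',out)):
        w=np.clip(np.median(q)-q-10,0,None);i=np.argmax(w);sl=slice(max(0,i-6),i+7)
        print(nm,'peak',np.degrees(A[i]).round(),'cent',(np.degrees(A[sl])*w[sl]).sum()/w[sl].sum(),'depth',w[i])
        print('  ',' '.join(f'{int(np.degrees(a).round())}:{int(x)}' for a,x in zip(A,w) if x>8))
if __name__=='__main__':
    for n in sys.argv[2:]: dial(n,sys.argv[1])
E
python3 dial.py d1 top scene
```

```text
top hub [0.45707197 0.13280807] [54.5 -0.4]
inner(needle) peak 162.0 cent 162.57573203981505 depth 79.35121
   30:16 32:26 34:35 36:44 38:51 40:55 42:56 44:53 46:47 48:39 50:30 52:20 54:10 140:14 142:22 144:30 146:38 148:47 150:55 152:61 154:66 156:71 158:74 160:77 162:79 164:79 166:78 168:77 170:76 172:76 174:77 176:77 178:78
outer(mark/needle) peak 154.0 cent 155.61788663227026 depth 68.811935
   -60:55 -58:48 -56:42 -54:38 -52:34 -50:28 -48:21 -46:10 6:11 8:24 10:41 12:58 14:67 16:64 18:50 20:27 38:10 40:17 42:17 44:11 140:8 142:15 144:27 146:39 148:53 150:63 152:68 154:68 156:68 158:67 160:65 162:63 164:62 166:62 168:62 170:61 172:60 174:59 176:60 178:61
scene hub [0.45412487 0.12964017] [56.6  3.4]
inner(needle) peak 38.0 cent 38.03723387498481 depth 31.24054
   22:10 24:13 26:16 28:20 30:24 32:26 34:29 36:30 38:31 40:31 42:29 44:27 46:24 48:20 50:16 52:12 54:8
outer(mark/needle) peak 12.0 cent 11.75700427766776 depth 33.492905
   4:11 6:18 8:26 10:31 12:33 14:30 16:25 18:17 20:8 36:9 38:12 40:11 42:8
```

Run:
```python
from h import *
to([.4568,.1327,.042],75.7)
```

```text
t 16.2 tcp [0.4897 0.1241 0.1586] psi 75.69 F [-0.08 -0.53  0.33] gap 0.0853 j6 0.34
 shift cm [ 0.02 -3.4  11.66] turn -0.01
```

apply_moves([
  [[0, -2, 1], 0, 1],
  [[0, -3.4, 3], 0, 1],
  [[0, -3.4, 6], 0, 1],
  [[0, -3.4, 9], 0, 1],
  [[0, -3.4, 11], 0, 1],
  [[0, -3.4, 11.7], 0, 1],
  [[0, -3.4, 11.7], 0, 1],
  [[0, -3.4, 11.7], 0, 0.75],
  [[0, -3.4, 11.7], 0, 0.6],
  [[0, -3.4, 11.7], 0, 0.6],
], squeeze=30)

```text
clock: 17.45
tcp_pos: [0.4577, 0.1338, 0.0433]
orientation: [-0.0, 0.789, 0.614, 0.002]
wrist_force: [-1.1, 4.7, 5.4]
finger_gap: 0.0568
```

```bash
python3 st.py
python3 - <<'E'
from h import *
b=cam('scene','s5')['pixels'][:,:,::-1]
cv2.imwrite('pics/s5c.png',cv2.convertScaleAbs(cv2.resize(b[200:330,330:450],None,fx=5,fy=4.6,interpolation=2),alpha=1.8))
E
```

```text
t 17.45 tcp [0.4577 0.1338 0.0433] psi 75.73 F [-1.07  4.7   5.42] gap 0.0568 j6 0.36
 shift cm [-0.16  8.41  0.23] turn 0.03
[54.14268055 -1.58185822] F along gx,gy 2.197474365906651 -4.290039408254597
```

View pics/s5c.png

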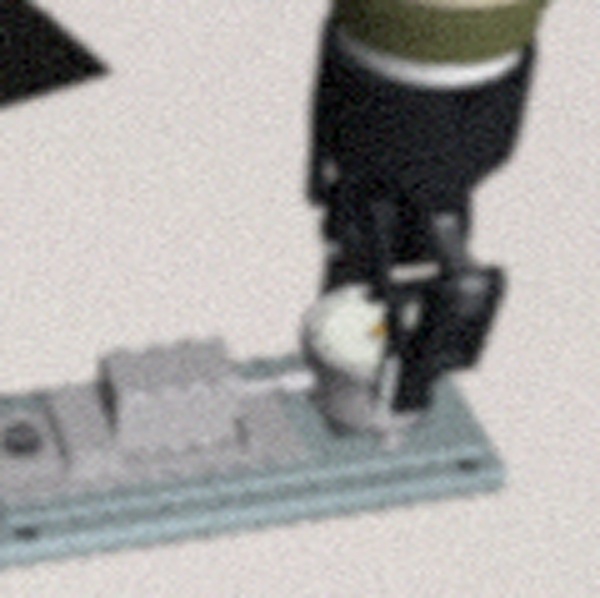

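apply_moves([
  [[0, 0, 0], 0, 0.6],
  [[0, 0, 0], 4, 0.6],
  [[0, 0, 0], 8, 0.6],
  [[0, 0, 0], 12, 0.6],
  [[0, 0, 0], 16, 0.6],
  [[0, 0, 0], 20, 0.6],
  [[0, 0, 0], 24, 0.6],
  [[0, 0, 0], 27, 0.6],
  [[0, 0, 0], 27, 0.6],
  [[0, 0, 0], 27, 0.6],
])

```text
clock: 18.75
tcp_pos: [0.4576, 0.1337, 0.0433]
orientation: [-0.0, 0.911, 0.413, 0.002]
wrist_force: [-1.1, 4.8, 5.2]
finger_gap: 0.0566
```

```bash
python3 st.py
```

```text
t 18.75 tcp [0.4576 0.1337 0.0433] psi 48.73 F [-1.1   4.83  5.2 ] gap 0.0566 j6 0.83
 shift cm [3.69 7.57 0.23] turn -26.97
[54.1727376  -1.40114271] F along gx,gy 2.2577908277742216 -4.412291431541968
```

apply_moves([
  [[0, 0, 0], 0, 0.8],
  [[0, 0, 0], 0, 1],
  [[0, 0, 0], 0, 1],
  [[0, 0, -1], 0, 1],
  [[0, 0, -4], 0, 1],
  [[0, 0, -8], -7, 1],
  [[0.8, 1.6, -11], -14, 1],
  [[1.6, 3.1, -12], -21, 1],
  [[1.8, 3.6, -12], -27, 1],
  [[1.8, 3.6, -12], -27, 1],
])

```text
clock: 20.0
tcp_pos: [0.4958, 0.1222, 0.1626]
orientation: [0.0, 0.79, 0.613, 0.0]
wrist_force: [-0.3, -0.6, 0.7]
finger_gap: 0.0853
```

```bash
python3 st.py; python3 dial.py d2 top scene|cut -c1-400;python3 - <<'E'
from h import *
a=cv2.imread('pics/d2top.png');b=cv2.imread('pics/d2scene.png')
cv2.imwrite('pics/c10.png',cv2.convertScaleAbs(np.hstack([cv2.resize(a[280:330,240:290],(400,400),interpolation=2),cv2.resize(b[250:300,380:430],(400,400),interpolation=2)]),alpha=1.8))
E
```

```text
t 20.0 tcp [0.4958 0.1222 0.1626] psi 75.61 F [-0.27 -0.62  0.68] gap 0.0853 j6 0.34
 shift cm [ 0.03  4.43 12.16] turn -0.09
[14.34989408  0.26755439] F along gx,gy 0.10600497938702491 0.6707881857212254
top hub [0.45718403 0.13288463] [54.4 -0.5]
inner(needle) peak 42.0 cent 41.491335548128276 depth 56.61093
   28:9 30:17 32:26 34:36 36:45 38:52 40:56 42:56 44:53 46:47 48:38 50:29 52:20 54:11
outer(mark/needle) peak 40.0 cent 39.96556364711917 depth 80.40795
   30:11 32:21 34:33 36:50 38:68 40:80 42:80 44:67 46:43 48:18 122:20 124:32 126:43 128:52 130:58 132:63 134:66 136:68 138:71 140:74 142:75 144:75 146:74 148:74 150:74 152:74 154:75 156:75 158:76 160:77 162:77 164:77 166:76 168:75 170:74 172:74 174:74 176:73 178:74
scene hub [0.45413922 0.12965076] [56.6  3.3]
inner(needle) peak 38.0 cent 37.928012995877644 depth 29.750153
   22:9 24:13 26:16 28:20 30:23 32:26 34:28 36:29 38:29 40:29 42:27 44:25 46:23 48:19 50:16 52:12 54:8
outer(mark/needle) peak 40.0 cent 39.37299085381218 depth 45.171215
   30:11 32:21 34:30 36:39 38:45 40:45 42:41 44:33 46:24 48:14
```

View pics/c10.png

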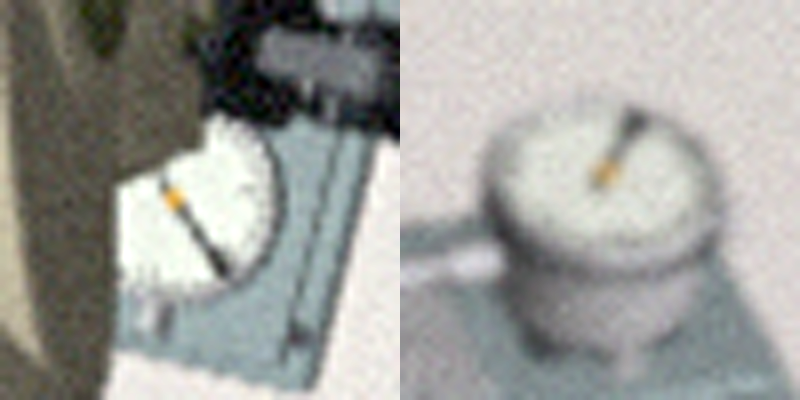

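Run:
```python
from h import *
to([.5373,.112,.03],75.7)
```

```text
t 20.2 tcp [0.4949 0.1224 0.1619] psi 75.64 F [ 0.09  0.17 -0.94] gap 0.0854 j6 0.34
 shift cm [ 0.04  4.37 13.19] turn -0.06
```

apply_moves([
  [[0, 3, 0], 0, 1],
  [[0, 4.3, 3], 0, 1],
  [[0, 4.3, 6], 0, 1],
  [[0, 4.3, 9], 0, 1],
  [[0, 4.3, 11.5], 0, 1],
  [[0, 4.3, 12.9], 0, 1],
  [[0, 4.3, 13.1], 0, 1],
  [[0, 4.3, 13.1], 0, 1],
  [[0, 4.3, 13.1], 0, 1],
  [[0, 4.3, 13.1], 0, 1],
], squeeze=50)

```text
clock: 21.45
tcp_pos: [0.5377, 0.1118, 0.0318]
orientation: [0.0, 0.79, 0.614, 0.001]
wrist_force: [0.3, -0.1, 0.6]
finger_gap: 0.0857
```

```bash
python3 st.py
python3 - <<'E'
from h import *
to([.5373,.112,.03],75.7)
E
```

```text
t 21.45 tcp [0.5377 0.1118 0.0318] psi 75.7 F [ 0.35 -0.07  0.6 ] gap 0.0857 j6 0.31
 shift cm [-0.    0.12 -0.92] turn -0.0
[-2.87559246e+01 -1.06269281e-02] F along gx,gy -0.35381393477669726 -0.019814957562466193
t 21.45 tcp [0.5377 0.1118 0.0318] psi 75.7 F [ 0.35 -0.07  0.6 ] gap 0.0857 j6 0.31
 shift cm [ 0.01 -0.04  0.18] turn -0.0
```

apply_moves([
  [[0, 0, 0.15], 0, 0.5],
  [[0, 0, 0.15], 0, 0.3],
  [[0, 0, 0.15], 0, 0.2],
  [[0, 0, 0.15], 0, 0.2],
  [[0, 0, 0.15], 0, 0.2],
  [[0, 0, 0.15], 0, 0.2],
  [[0, -0.05, 0.15], 0, 0.2],
  [[0, -0.05, 0], 0, 0.2],
  [[0, -0.05, -0.3], 0, 0.2],
  [[0, -0.05, -0.6], 0, 0.2],
])

```text
clock: 22.7
tcp_pos: [0.5367, 0.1116, 0.0368]
orientation: [0.0, 0.79, 0.613, -0.0]
wrist_force: [3.9, -0.4, -5.1]
finger_gap: 0.0273
```

```bash
python3 st.py
```

```text
t 22.7 tcp [0.5367 0.1116 0.0368] psi 75.68 F [ 3.94 -0.38 -5.13] gap 0.0273 j6 0.31
 shift cm [ 0.04  0.21 -0.42] turn -0.02
[-27.92094723   0.43735898] F along gx,gy -3.9145763450670286 -0.6096684929408539
```

apply_moves([
  [[0, 0, -0.3], 0, 0.2],
  [[0, 0, -0.6], 0, 0.2],
  [[0, 0, -0.75], 0, 0.2],
  [[0, 0, -0.8], 0, 0.2],
  [[0, 0.2, -0.8], 0, 0.2],
  [[0, 0.6, -0.8], 0, 0.2],
  [[0, 1.0, -0.8], 0, 0.2],
  [[0, 1.3, -1.2], 0, 0.2],
  [[0, 1.3, -3], 0, 0.2],
  [[0, 1.3, -6], 0, 0.2],
])

```text
clock: 23.95
tcp_pos: [0.5478, 0.1086, 0.0963]
orientation: [-0.001, 0.79, 0.614, -0.001]
wrist_force: [0.7, 0.3, -4.4]
finger_gap: 0.0273
```

```bash
python3 st.py
python3 - <<'E'
from h import *
to([.587,-.274,.012],72)
b=cam('scene','s6')['pixels'][:,:,::-1]
cv2.imwrite('pics/s6c.png',cv2.convertScaleAbs(cv2.resize(b[180:330,310:450],None,fx=4,fy=4,interpolation=2),alpha=1.8))
E
```

```text
t 23.95 tcp [0.5478 0.1086 0.0963] psi 75.7 F [ 0.65  0.31 -4.4 ] gap 0.0273 j6 0.3
 shift cm [ 0.06 -0.93  5.53] turn -0.0
[-39.331656     0.58772764] F along gx,gy -0.5551030443014321 -0.4650814940308673
t 23.95 tcp [0.5478 0.1086 0.0963] psi 75.7 F [ 0.65  0.31 -4.4 ] gap 0.0273 j6 0.3
 shift cm [-36.11  13.25   8.43] turn 3.7
```

View pics/s6c.png

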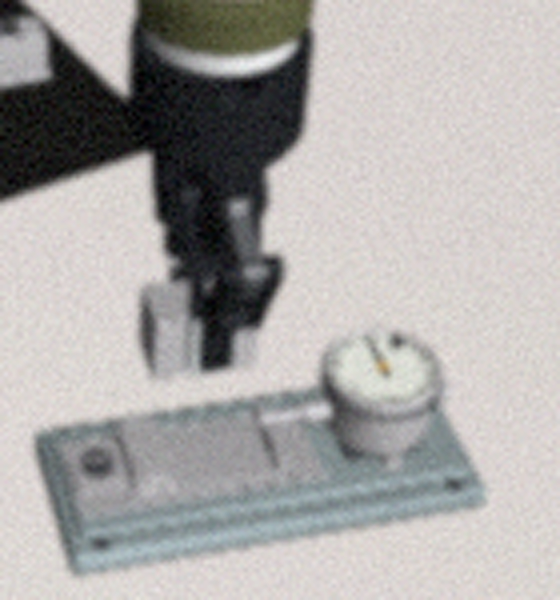

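apply_moves([
  [[-4, 1.5, -3], 0, 0.2],
  [[-9, 3.5, -4], 1, 0.2],
  [[-14, 5, -4], 2, 0.2],
  [[-19, 7, -4], 3.7, 0.2],
  [[-24, 9, -4], 3.7, 0.2],
  [[-29, 11, -4], 3.7, 0.2],
  [[-33, 12.5, -4], 3.7, 0.2],
  [[-36, 13.2, -3], 3.7, 0.2],
  [[-36.1, 13.2, 0], 3.7, 0.2],
  [[-36.1, 13.2, 3], 3.7, 0.2],
])

```text
clock: 25.25
tcp_pos: [0.5876, -0.2746, 0.0656]
orientation: [-0.0, 0.809, 0.587, 0.0]
wrist_force: [-0.7, 0.1, -4.7]
finger_gap: 0.0273
```

Run:
```python
from h import *
to([.587,-.274,.012],72)
```

```text
t 25.25 tcp [ 0.5876 -0.2746  0.0656] psi 71.92 F [-0.72  0.12 -4.66] gap 0.0273 j6 -0.25
 shift cm [ 0.03 -0.08  5.36] turn -0.08
```

apply_moves([
  [[0, 0, 2], 0, 0.2],
  [[0, 0, 3.5], 0, 0.2],
  [[0, 0, 4.5], 0, 0.2],
  [[0, 0, 4.9], 0, 0.2],
  [[0, 0, 5.1], 0, 0.2],
  [[0, 0, 5.2], 0, 0.2],
  [[0, 0, 5.3], 0, 0.2],
  [[0, 0, 5.4], 0, 0.2],
  [[0, 0, 5.45], 0, 0.2],
  [[0, 0, 5.45], 0, 0.2],
])

```text
clock: 26.5
tcp_pos: [0.5879, -0.2737, 0.0124]
orientation: [-0.0, 0.809, 0.588, 0.0]
wrist_force: [-0.2, 0.4, -3.9]
finger_gap: 0.0272
```

Run:
```python
from h import *
to([.587,-.274,.0095],72)
```

```text
t 26.5 tcp [ 0.5879 -0.2737  0.0124] psi 72.0 F [-0.19  0.4  -3.88] gap 0.0272 j6 -0.25
 shift cm [-0.06 -0.08  0.29] turn -0.0
```

apply_moves([
  [[0, 0, 0.1], 0, 0.2],
  [[0, 0, 0.2], 0, 0.2],
  [[0, 0, 0.27], 0, 0.2],
  [[0, 0, 0.31], 0, 0.2],
  [[0, 0, 0.34], 0, 0.2],
  [[0, 0, 0.34], 0, 0.2],
  [[0, 0, 0.34], 0, 0.35],
  [[0, 0, 0.34], 0, 0.5],
  [[0, 0, 0.34], 0, 0.8],
  [[0, 0, 0.34], 0, 1],
])

```text
clock: 27.75
tcp_pos: [0.5881, -0.2738, 0.0093]
orientation: [0.0, 0.809, 0.588, 0.0]
wrist_force: [0.3, -0.1, -0.2]
finger_gap: 0.077
```

Run:
```python
from h import *
to([.4684,-.2652,.08],79.9)
```

```text
t 27.75 tcp [ 0.5881 -0.2738  0.0093] psi 72.0 F [ 0.27 -0.15 -0.24] gap 0.077 j6 -0.25
 shift cm [ -2.88 -11.66  -7.07] turn -7.9
```

apply_moves([
  [[0, 0, -1.5], 0, 1],
  [[0, 0, -4], 0, 1],
  [[0, 0, -7], 0, 1],
  [[-0.5, -2, -7.5], -2, 1],
  [[-1.5, -6, -7.5], -4, 1],
  [[-2.5, -10, -7.5], -6, 1],
  [[-2.9, -11.7, -7.5], -7.9, 1],
  [[-2.9, -11.7, -7], -7.9, 1],
  [[-2.9, -11.7, -6], -7.9, 1],
  [[-2.9, -11.7, -6], -7.9, 1],
])

```text
clock: 29.0
tcp_pos: [0.468, -0.2649, 0.068]
orientation: [-0.001, 0.767, 0.642, -0.0]
wrist_force: [0.3, 0.2, -0.1]
finger_gap: 0.0857
```

Run:
```python
from h import *
to([.4684,-.2652,.011],79.9)
b=cam('scene','s7')['pixels'][:,:,::-1]
cv2.imwrite('pics/s7c.png',cv2.convertScaleAbs(cv2.resize(b[130:250,230:370],None,fx=4,fy=4,interpolation=2),alpha=1.8))
```

```text
t 29.0 tcp [ 0.468  -0.2649  0.068 ] psi 79.91 F [ 0.33  0.2  -0.09] gap 0.0857 j6 -0.49
 shift cm [-0.03  0.05  5.7 ] turn 0.01
```

View pics/s7c.png

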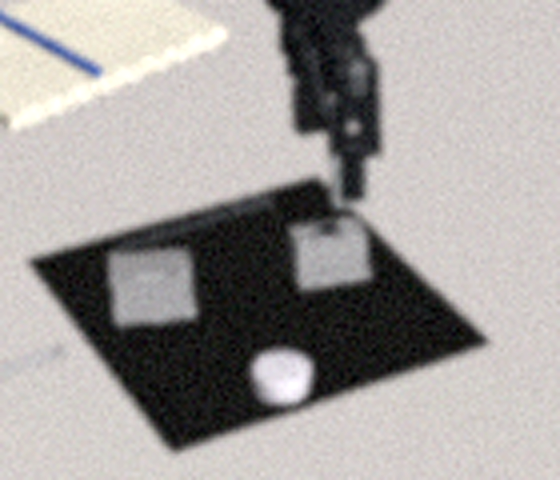

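apply_moves([
  [[0, 0.05, 2], 0, 1],
  [[0, 0.05, 4], 0, 1],
  [[0, 0.05, 5.2], 0, 1],
  [[0, 0.05, 5.5], 0, 1],
  [[0, 0.05, 5.5], 0, 1],
  [[0, 0.05, 5.5], 0, 0.4],
  [[0, 0.05, 5.5], 0, 0.2],
  [[0, 0.05, 5.5], 0, 0.12],
  [[0, 0.05, 5.5], 0, 0.12],
  [[0, 0.05, 5.5], 0, 0.12],
])

```text
clock: 30.3
tcp_pos: [0.4685, -0.2654, 0.0145]
orientation: [0.0, 0.767, 0.642, 0.0]
wrist_force: [-0.1, -0.2, 4.1]
finger_gap: 0.0214
```

Run:
```python
from h import *
to([*G(-40),.08],75.7)
b=cam('scene','s8')['pixels'][:,:,::-1]
cv2.imwrite('pics/s8c.png',cv2.convertScaleAbs(cv2.resize(b[130:250,230:370],None,fx=4,fy=4,interpolation=2),alpha=1.8))
```

```text
t 30.3 tcp [ 0.4685 -0.2654  0.0145] psi 79.9 F [-0.07 -0.2   4.14] gap 0.0214 j6 -0.49
 shift cm [38.27  1.31 -6.55] turn 4.2
```

View pics/s8c.png

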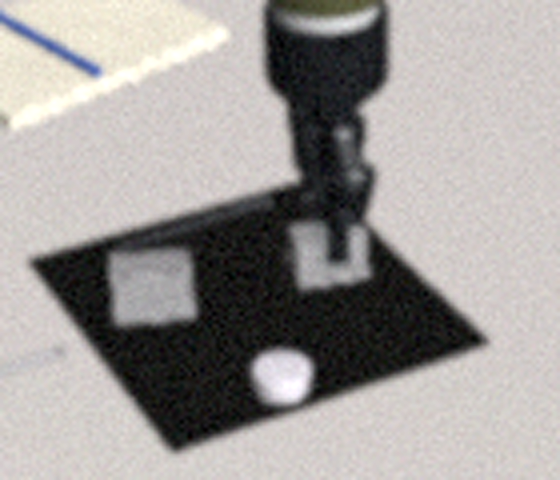

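apply_moves([
  [[0, 0, -2], 0, 0.12],
  [[0, 0, -6], 0, 0.12],
  [[3, 0.1, -9], 1, 0.12],
  [[8, 0.3, -9.5], 2, 0.12],
  [[13, 0.4, -9.5], 3, 0.12],
  [[18, 0.6, -9.5], 4.2, 0.12],
  [[23, 0.8, -9.5], 4.2, 0.12],
  [[28, 1, -9.5], 4.2, 0.12],
  [[33, 1.1, -9.5], 4.2, 0.12],
  [[37, 1.3, -9.5], 4.2, 0.12],
])

```text
clock: 31.6
tcp_pos: [0.5452, 0.0987, 0.1082]
orientation: [-0.001, 0.789, 0.614, -0.001]
wrist_force: [0.2, -0.0, -2.4]
finger_gap: 0.0207
```

Run:
```python
from h import *
to([*G(-40),.054],75.7)
```

```text
t 31.6 tcp [0.5452 0.0987 0.1082] psi 75.76 F [ 0.18 -0.03 -2.36] gap 0.0207 j6 0.28
 shift cm [1.08 0.07 5.42] turn 0.06
```

apply_moves([
  [[0.7, 0.05, 1], 0, 0.12],
  [[1, 0.05, 2.5], 0, 0.12],
  [[1, 0.05, 4], 0, 0.12],
  [[1, 0.05, 5], 0, 0.12],
  [[1, 0.05, 5.3], 0, 0.12],
  [[1, 0.05, 5.4], 0, 0.12],
  [[1, 0.05, 5.4], 0, 0.12],
  [[1, 0.05, 5.4], 0, 0.12],
  [[1, 0.05, 5.4], 0, 0.12],
  [[1, 0.05, 5.4], 0, 0.12],
], squeeze=60)

```text
clock: 32.85
tcp_pos: [0.5489, 0.1064, 0.0552]
orientation: [0.0, 0.79, 0.614, 0.0]
wrist_force: [-0.5, -0.1, -2.3]
finger_gap: 0.021
```

```bash
python3 st.py
python3 - <<'E'
from h import *
b=cam('scene','s9')['pixels'][:,:,::-1]
cv2.imwrite('pics/s9c.png',cv2.convertScaleAbs(cv2.resize(b[220:330,310:440],None,fx=5,fy=5,interpolation=2),alpha=1.8))
E
```

```text
t 32.85 tcp [0.5489 0.1064 0.0552] psi 75.71 F [-0.52 -0.09 -2.31] gap 0.021 j6 0.3
 shift cm [ 0.25 -1.1   1.42] turn 0.01
[-41.02014987   2.47576295] F along gx,gy 0.47810772766421317 0.21861597481028633
```

View pics/s9c.png

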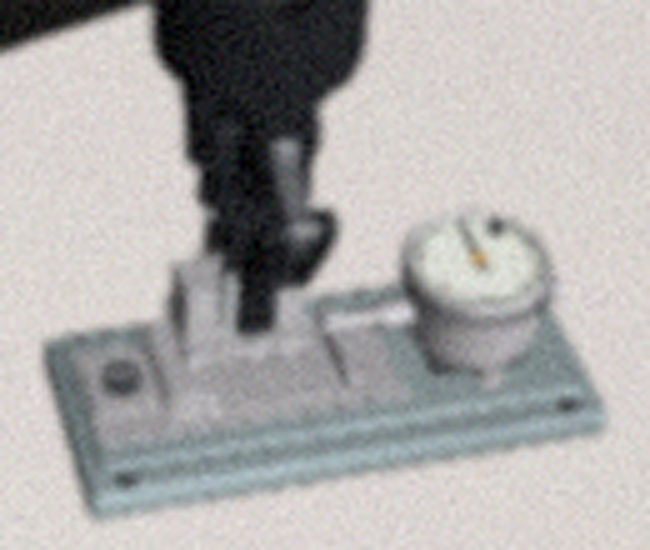

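apply_moves([
  [[0.15, 0, 0.1], 0, 0.12],
  [[0.25, 0, 0.3], 0, 0.12],
  [[0.25, 0, 0.5], 0, 0.12],
  [[0.25, 0, 0.6], 0, 0.12],
  [[0.25, 0, 0.62], 0, 0.12],
  [[0.25, 0, 0.62], 0, 0.12],
  [[0.25, 0, 0.62], 0, 0.12],
  [[0.25, -0.1, 0.62], 0, 0.12],
  [[0.25, -0.2, 0.62], 0, 0.12],
  [[0.25, -0.3, 0.62], 0, 0.12],
])

```text
clock: 34.15
tcp_pos: [0.5464, 0.1095, 0.0489]
orientation: [-0.0, 0.79, 0.614, 0.0]
wrist_force: [-0.4, 0.3, -3.3]
finger_gap: 0.0206
```

```bash
python3 st.py
```

```text
t 34.15 tcp [0.5464 0.1095 0.0489] psi 75.71 F [-0.41  0.3  -3.32] gap 0.0206 j6 0.3
 shift cm [ 0.   -0.78  0.79] turn 0.01
[-37.8372221   0.0466535] F along gx,gy 0.47618565717870076 -0.19269359701255012
```

apply_moves([
  [[0, -0.12, 0], 0, 0.12],
  [[0, -0.24, 0], 0, 0.12],
  [[0, -0.36, 0], 0, 0.12],
  [[0, -0.48, 0], 0, 0.12],
  [[0, -0.6, 0], 0, 0.12],
  [[0, -0.72, 0], 0, 0.12],
  [[0, -0.84, 0], 0, 0.12],
  [[0, -0.95, 0], 0, 0.12],
  [[0, -1.0, 0], 0, 0.12],
  [[0, -1.0, 0], 0, 0.12],
])

```text
clock: 35.4
tcp_pos: [0.5372, 0.1119, 0.049]
orientation: [0.0, 0.79, 0.614, 0.0]
wrist_force: [1.9, -1.6, -2.4]
finger_gap: 0.0208
```

```bash
python3 st.py
```

```text
t 35.4 tcp [0.5372 0.1119 0.049 ] psi 75.7 F [ 1.94 -1.6  -2.39] gap 0.0208 j6 0.31
 shift cm [0.   0.17 0.8 ] turn -0.0
[-2.83156638e+01  8.40430235e-03] F along gx,gy -2.274870331358047 1.0733063075325566
```

apply_moves([
  [[0, -0.07, 0], 0, 0.12],
  [[0, -0.07, 0.12], 0, 0.12],
  [[0, -0.07, 0.24], 0, 0.12],
  [[0, -0.07, 0.36], 0, 0.12],
  [[0, -0.07, 0.48], 0, 0.12],
  [[0, -0.07, 0.6], 0, 0.12],
  [[0, -0.07, 0.72], 0, 0.12],
  [[0, -0.07, 0.84], 0, 0.12],
  [[0, -0.07, 0.96], 0, 0.12],
  [[0, -0.07, 1.05], 0, 0.12],
])

```text
clock: 36.65
tcp_pos: [0.5362, 0.1121, 0.0383]
orientation: [-0.0, 0.79, 0.614, 0.0]
wrist_force: [3.0, -0.4, -0.5]
finger_gap: 0.0205
```

```bash
python3 st.py
```

```text
t 36.65 tcp [0.5362 0.1121 0.0383] psi 75.7 F [ 3.01 -0.39 -0.5 ] gap 0.0205 j6 0.31
 shift cm [ 0.01  0.28 -0.27] turn 0.0
[-27.22451446   0.07301237] F along gx,gy -3.0086373622976437 -0.368584022207606
```

apply_moves([
  [[0, 0, 0.05], 0, 0.12],
  [[0, 0, 0.1], 0, 0.12],
  [[0, 0, 0.15], 0, 0.12],
  [[0, 0, 0.19], 0, 0.12],
  [[0, 0, 0.23], 0, 0.12],
  [[0, 0, 0.26], 0, 0.12],
  [[0, 0, 0.28], 0, 0.12],
  [[0, 0, 0.28], 0, 0.12],
  [[0, 0, 0.28], 0, 0.12],
  [[0, 0, 0.28], 0, 0.12],
])

```text
clock: 37.9
tcp_pos: [0.5362, 0.1121, 0.0356]
orientation: [-0.0, 0.79, 0.614, 0.0]
wrist_force: [2.5, -0.6, -1.4]
finger_gap: 0.0208
```

```bash
python3 st.py
```

```text
t 37.9 tcp [0.5362 0.1121 0.0356] psi 75.7 F [ 2.54 -0.63 -1.41] gap 0.0208 j6 0.31
 shift cm [ 0.01  0.28 -0.54] turn 0.0
[-27.22636829   0.06306921] F along gx,gy -2.6174911243842054 -0.018099934589904
```

apply_moves([
  [[0, 0, 0.03], 0, 0.12],
  [[0, 0, 0.05], 0, 0.12],
  [[0, 0, 0.05], 0, 0.12],
  [[0, 0.05, 0.05], 0, 0.12],
  [[0, 0.1, 0.05], 0, 0.12],
  [[0, 0.15, 0.05], 0, 0.12],
  [[0, 0.19, 0.05], 0, 0.12],
  [[0, 0.22, 0.05], 0, 0.12],
  [[0, 0.22, 0.05], 0, 0.12],
  [[0, 0.22, 0.05], 0, 0.12],
])

```text
clock: 39.15
tcp_pos: [0.5362, 0.1121, 0.0355]
orientation: [-0.001, 0.789, 0.614, -0.001]
wrist_force: [-5.7, 0.6, 11.2]
finger_gap: 0.0205
```

```bash
python3 st.py
```

```text
t 39.15 tcp [0.5362 0.1121 0.0355] psi 75.74 F [-5.75  0.62 11.18] gap 0.0205 j6 0.31
 shift cm [ 0.01  0.28 -0.55] turn 0.04
[-27.24111173   0.06475474] F along gx,gy 5.722062512533624 0.8234017090341601
```

apply_moves([
  [[0, -0.2, -0.03], 0, 0.12],
  [[0, -0.2, -0.06], 0, 0.12],
  [[0, -0.15, -0.07], 0, 0.12],
  [[0, -0.1, -0.07], 0, 0.12],
  [[0, -0.05, -0.07], 0, 0.12],
  [[0, 0, -0.07], 0, 0.12],
  [[0, 0, -0.07], 0, 0.12],
  [[0, 0, -0.07], 0, 0.12],
  [[0, 0, -0.07], 0, 0.12],
  [[0, 0, -0.07], 0, 0.12],
])

```text
clock: 40.4
tcp_pos: [0.5384, 0.1115, 0.0356]
orientation: [0.0, 0.79, 0.614, 0.0]
wrist_force: [2.0, 0.4, -2.7]
finger_gap: 0.0204
```

```bash
python3 st.py;python3 - <<'E'
from h import *
b=cam('scene','s10')['pixels'][:,:,::-1]
cv2.imwrite('pics/s10c.png',cv2.convertScaleAbs(cv2.resize(b[220:330,310:440],None,fx=5,fy=5,interpolation=2),alpha=1.8))
E
```

```text
t 40.4 tcp [0.5384 0.1115 0.0356] psi 75.7 F [ 2.    0.35 -2.74] gap 0.0204 j6 0.31
 shift cm [ 0.01  0.05 -0.54] turn -0.0
[-29.54592522   0.09394299] F along gx,gy -1.852937252050593 -0.8351076972133582
```

View pics/s10c.png

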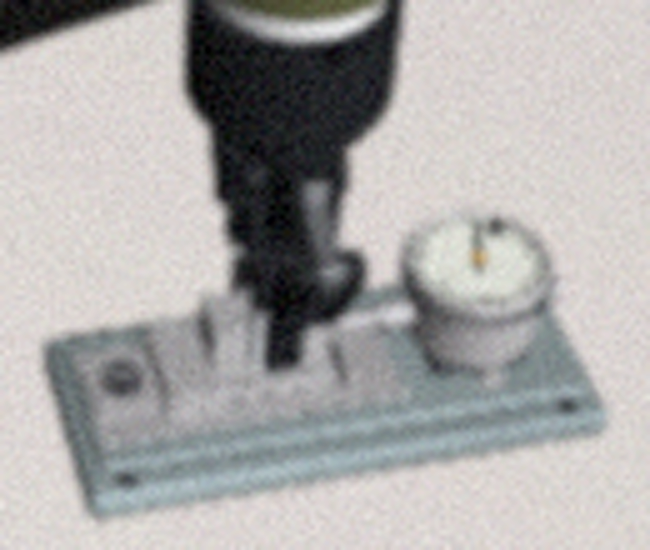

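apply_moves([
  [[0, 0.02, 0.01], 0, 0.12],
  [[0, 0.04, 0.01], 0, 0.12],
  [[0, 0.06, 0.01], 0, 0.12],
  [[0, 0.08, 0.01], 0, 0.12],
  [[0, 0.1, 0.01], 0, 0.12],
  [[0, 0.12, 0.01], 0, 0.12],
  [[0, 0.14, 0.01], 0, 0.12],
  [[0, 0.14, 0.01], 0, 0.12],
  [[0, 0.14, 0.01], 0, 0.12],
  [[0, 0.14, 0.01], 0, 0.12],
])

```text
clock: 41.7
tcp_pos: [0.5385, 0.1115, 0.0356]
orientation: [-0.001, 0.79, 0.614, -0.001]
wrist_force: [-5.0, 1.9, 3.5]
finger_gap: 0.0207
```

```bash
python3 st.py
```

```text
t 41.7 tcp [0.5385 0.1115 0.0356] psi 75.71 F [-5.   1.9  3.5] gap 0.0207 j6 0.31
 shift cm [ 0.01  0.03 -0.54] turn 0.01
[-29.69752386   0.10716131] F along gx,gy 5.317270609907871 -0.6099383217615391
```

apply_moves([
  [[0, -0.08, 0], 0, 0.12],
  [[0, -0.08, 0], 0, 0.3],
  [[0, -0.08, 0], 0, 0.5],
  [[0, -0.08, 0], 0, 0.8],
  [[0, -0.08, 0], 0, 1],
  [[0, -0.08, 0], 0, 1],
  [[0, -0.08, -1.5], 0, 1],
  [[0, -0.08, -4], 0, 1],
  [[0, -0.08, -8], 0, 1],
  [[0, -2, -12], 0, 1],
])

```text
clock: 42.95
tcp_pos: [0.5212, 0.116, 0.1579]
orientation: [0.001, 0.79, 0.613, 0.001]
wrist_force: [1.2, 0.3, 0.1]
finger_gap: 0.0857
```

apply_moves([
  [[-5, 0, -2], 0, 1],
  [[-10, 0, -4], 0, 1],
  [[-15, 0, -4], 0, 1],
  [[-20, 0, -4], 0, 1],
  [[-24, 0, -4], 0, 1],
  [[-24, 0, -4], 0, 1],
  [[-24, 0, -4], 0, 1],
  [[-24, 0, -4], 0, 1],
  [[-24, 0, -4], 0, 1],
  [[-24, 0, -4], 0, 1],
])

```text
clock: 44.2
tcp_pos: [0.4612, -0.1157, 0.1956]
orientation: [-0.0, 0.789, 0.614, 0.0]
wrist_force: [0.0, 0.3, -0.7]
finger_gap: 0.0856
```

```bash
python3 st.py; python3 dial.py d3 top scene|cut -c1-300;python3 - <<'E'
from h import *
a=cv2.imread('pics/d3top.png');b=cv2.imread('pics/d3scene.png')
cv2.imwrite('pics/c11.png',cv2.convertScaleAbs(np.hstack([cv2.resize(a[225:335,230:310],(400,550),interpolation=2),cv2.resize(b[240:320,310:390+16],(400,333),interpolation=2).repeat(1,0) if 0 else cv2.resize(b[225:335,345:425],(400,550),interpolation=2)]),alpha=1.8))
cv2.imwrite('pics/c12.png',cv2.convertScaleAbs(cv2.resize(b[240:330,310:440],None,fx=6,fy=6,interpolation=2),alpha=1.8))
E
```

```text
t 44.2 tcp [ 0.4612 -0.1157  0.1956] psi 75.78 F [ 0.    0.3  -0.72] gap 0.0856 j6 -0.17
 shift cm [23.94  1.95 15.46] turn 0.08
[-10.82069427 239.38343696] F along gx,gy 0.07422483969379427 -0.293768842218558
top hub [0.4571549  0.13282921] [54.4 -0.5]
inner(needle) peak 18.0 cent 18.031761032347934 depth 41.886833
   6:9 8:16 10:24 12:32 14:37 16:41 18:41 20:40 22:36 24:30 26:24 28:17 30:10
outer(mark/needle) peak 42.0 cent 40.07108107203378 depth 74.33426
   14:11 16:17 18:18 20:13 30:12 32:22 34:33 36:48 38:63 40:73 42:74 44:63 46:43 48:21
scene hub [0.45414183 0.1292552 ] [56.5  3.7]
inner(needle) peak 18.0 cent 17.662281769975255 depth 31.3292
   2:9 4:13 6:17 8:21 10:24 12:27 14:29 16:31 18:31 20:30 22:28 24:25 26:22 28:18 30:13 32:10
outer(mark/needle) peak 40.0 cent 40.41095760515338 depth 41.625107
   32:15 34:24 36:33 38:39 40:41 42:40 44:35 46:27 48:19 50:10
```

View pics/c11.png

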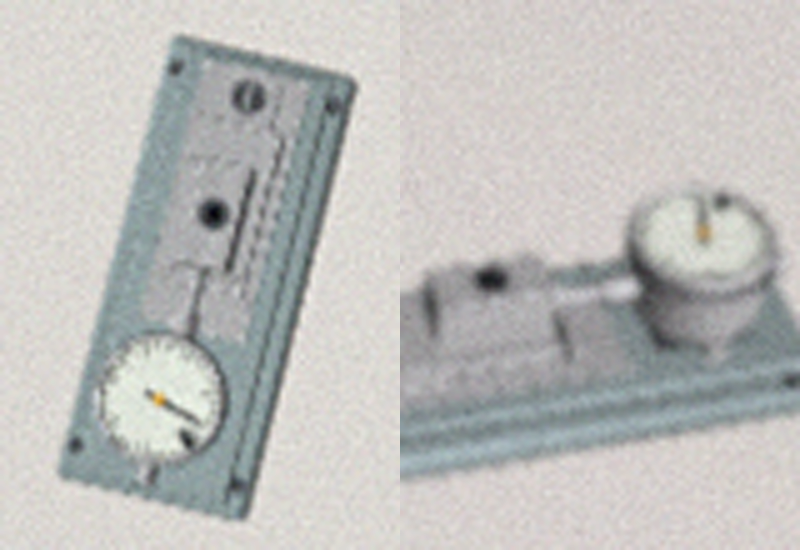

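View pics/c12.png

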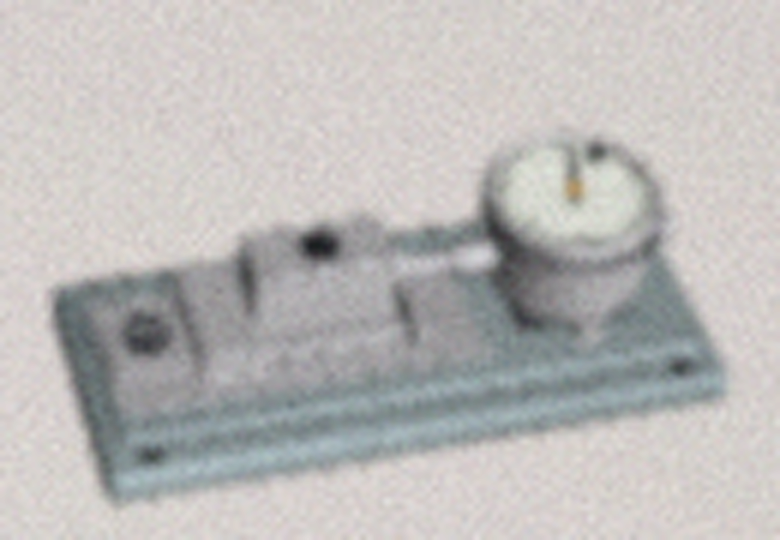

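View pics/d3scene.png

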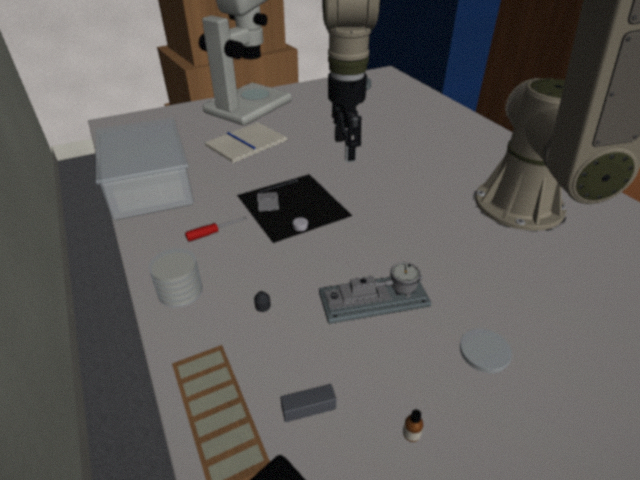

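Run:
```python
from h import *
c=cam('top');g=cv2.cvtColor(c['pixels'],cv2.COLOR_RGB2GRAY)
u,v=proj(c,[*G(-30),.056]);x0,y0=int(u)-8,int(v)-8
b=cv2.GaussianBlur(cv2.resize(g[y0:y0+17,x0:x0+17],None,fx=16,fy=16,interpolation=2),(0,0),6)
m=(b<55).astype(np.uint8)
for q in cv2.findContours(m,0,2)[0]:
    M=cv2.moments(q)
    if M['m00']>500:
        U=(M['m10']/M['m00']+.5)/16-.5+x0;V=(M['m01']/M['m00']+.5)/16-.5+y0
        print(U,V,M['m00']/256,togauge(onz(c,U,V,.056)),cv2.minAreaRect(q))
print(b.min(),env.get_state()['clock'])
a=cv2.imread('pics/d3top.png');cv2.imwrite('pics/c13.png',cv2.convertScaleAbs(cv2.resize(a[245:295,245:295],None,fx=12,fy=12,interpolation=2),alpha=2.2))
```

```text
277.12609681016096 270.9514737250339 6.71484375 [-25.39846515  13.90949597] ((234.33541870117188, 193.20733642578125), (17.41336441040039, 161.7643585205078), 13.937796592712402)
272.309936655536 267.3546971137495 21.056640625 [-30.65489796   1.44766133] ((155.75001525878906, 140.75), (82.73149108886719, 82.02438354492188), 45.0)
4 44.45
```

View pics/c13.png

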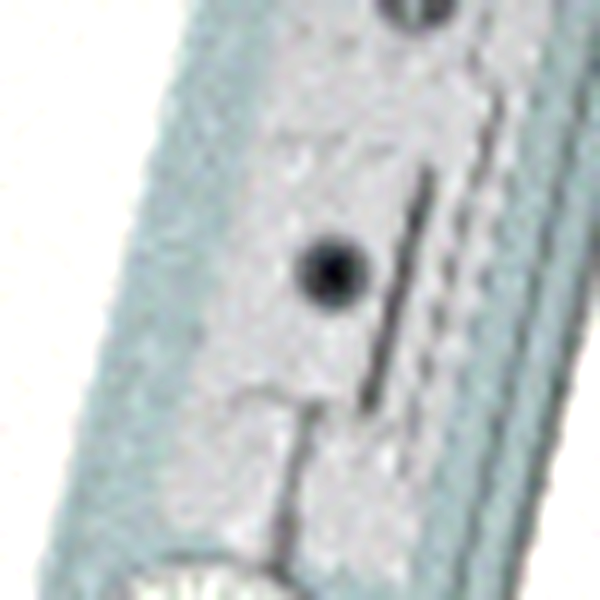

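```bash
python3 -c "
from h import *
print(env.hand_in())"
```

```text
the job is handed in; nothing more can be done
None
```

I loaded the master against the stop, let go of it, and turned the bezel about 27° clockwise, leaving the zero mark about 1–2° from the pointer. I then stood the master back at its old place on the pad and loaded the spacer. The job was handed in at about 44.5 s.

**Dial:** in both camera views the pointer sits at about 18° and the zero mark at about 40°. That puts the tip roughly 8.2 mm from the mark, inside the 5.6–12.6 mm allowed. The reading is about 22.5° below zero, close to the 25° expected for 2.5 mm.

**Spacer:** its centre is about −5.7 mm (x) and +1.4 mm (y) from the bed point, both inside the limits. It is square to the comparator within about 0.5°, and the plunger is pressed back by about 0.3 rad. The arm is clear of everything.

**Other things:** the master stands upright on the pad, and the rest of the bench looks as it did at the start.

**Forces:** readings at the end of each move stayed below about 15 N. I did not see peaks within a move.

**What disagreed:**
- The two cameras placed the dial centre 2–4 mm apart. I trusted the top view, and the bezel grip suggested it was within 1–1.5 mm.
- The stop felt to be about 1 mm farther forward than the top view showed. The master may have slid back that last millimetre when I let go.
- On the first try the spacer stuck on the cradle floor, because I was pressing down with about 14 N. I eased off, and it then slid back to the stop.

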